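# Restock the bench carousel without turning it

## Robot

A 7-joint arm with a two-finger parallel gripper is mounted at the origin on the work surface; the furniture and walls round the work are solid. World frame = base frame: x ahead of the robot, y to its left, z up, the work surface at z = 0. Lengths are in mm, angles in rad, forces in N, time in s.
With the tool pointing down it reaches from about 400 to 875 mm from the base axis. Payload 4.4 kg.
Tool frame: the origin (TCP) lies on the centre line of the jaws, within the pads' length; the fingertips stand 25 mm ahead of it and the grasp point (between the pads) lies 6 mm ahead of it; x points along the fingers, y is the direction in which the jaws open and shut, and the axes are right-handed (so a half turn about x gives the same grasp; the last joint's range is limited). The gripper opens to 85 mm and grips with 20 to 120 N. Pads are 22 mm wide; open, the fingers measure 114 mm over their backs; the gripper's body (76 mm by 85 mm) begins 54 mm behind the grasp point. The pads swing forward as they close: fully open they stand 13 mm farther back than shut.
Start: joints at [1.103, 0.628, 0.038, 1.517, -0.027, 0.996, -0.02], TCP at [254.226, -598.236, 256.313] pointing down, gripper open.
Joint ranges: [-3.06, 3.06], [-0.37, 2.12], [-1.25, 1.32], [0.18, 2.47], [-1.1, 4.24], [0.23, 1.98], [-2.94, 2.94]. Speed limits (rad/s): [2.57, 2.57, 3.14, 3.14, 3.14, 3.14, 3.14].

## Interface

Orientations are given as [roll, pitch, yaw] about the fixed x, y, z axes, in that order (R = Rz(yaw) Ry(pitch) Rx(roll)).
In Python, from cell import * gives the robot as it stands. The module is installed in compiled form; this text tells all that it offers.
- The arm moves only by the tool jog_arm, never from a script. Its argument "series" is a list of rows, each a list of 3 entries, a list of its own where there are three numbers: the turn, a rotation vector about the tool's x, y, z in degrees, then the shift along the tool's x, y, z in mm, then the gripper's target within -1 to 1 (shut at 1, half-way at 0, fully open at -1). In form: [[[rx, ry, rz], [dx, dy, dz], hand], ...]. A call has 1 to 8 rows; each row shifts and turns the commanded pose from where the row before left it, along the tool's axes as they then stand; what a row does not reach is not made up. A row lasts 1/8 s, in which the tool goes at most 62.5 mm and 10.7 degrees, less where a joint would pass 70% of its speed; a pose out of reach is approached as far as the arm can. A call is refused whole if a number of a shift passes 62.5 or a number of a turn 10.7, either way. A call with a gripper value outside its range is refused whole. The fingers move at their own pace and stop on an object; the grip force is fixed at half the most. Time passes only in rows, so rows that do not move let the fingers close. It gives the time, the measured TCP pose, the force and the opening at its end, in the units of the state.
- read_state(): the state, without advancing time (a new reading comes with each control period).
- get_image(name): name is "scene" or "top"; returns a dict with "img" (400x640x3 uint8, red, green, blue), "range_z" (400x640 float32, mm along the optical axis (not along the pixel's ray), 0 where there is no reading), "fovy" (degrees; the focal length in pixels is half the picture's height over the tangent of half this angle, whatever the lens; pixels are square), "cx", "cy" (the principal point, pixels), "k1" (the pictures are not rectified: a ray, as slopes to the right and down, at radius r is drawn at 1 + k1 r^2 times it, then the intrinsics apply), "cam_to_world" (4x4, takes a point from camera to world coordinates). Camera axes: x right, y up, looking along -z (the intrinsics and any distortion apply to the point x, -y, -z); pixel columns grow to the right and rows downward; lengths in mm; the calibration is good to about 2 mm. A picture is of the moment at which its call begins.
- finish_job(): hands the job in, once; it reports no verdict.
The state is a dict: "clock": time; "qpos": joint angles; "qd": joint speeds; "tau": joint torques, N m; "eef_pos": TCP position; "tool_rot": TCP orientation; "force": force on the tool from outside, world axes, zero at the start; "torque": the same for the moment, N m; "width": finger opening in mm.
Only numpy, scipy, OpenCV 4.12 (cv2) and the standard library are available. Lean on these libraries where they do the work, as an engineer would, in place of code of your own. Each camera call takes 0.05 s, during which the arm holds its last target. There are 200 camera calls.

## Task

Clear up the bench: put the glue bottle, the wax tin, the spool of thread and the brass weight back on the carousel, each standing upright and fully down in the holder that is made for it. The carousel turns freely; do not let it turn, so that every holder stays where the worker's hand expects it. Leave the paste pot's blue cap and the small empty spool lying where they are; they do not belong on the carousel.

Things in the scene. Friction and masses are not known exactly. Their poses are not given: they have to be found in the camera images.
- wax_tin: flat round tin of wax with a red lid and cream base, 70 mm across, 24 mm high, about 90 g. Origin: centre of its underside; z up. Can be gripped across its diameter at any yaw.
- glue_bottle: upright round bottle of white glue with a blue-green label and an orange nozzle, body 43 mm across up to about 75 mm, 126 mm tall in all, about 110 g. Origin: centre of its underside; z up. Grip the body from above, fingertips 36 to 50 mm above its underside so as to clear the rim of its holder.
- thread_spool: wooden spool wound with red thread, standing on end: two round end flanges 39 mm across and 7 mm thick, waist 24 mm, 45 mm tall, about 30 g. Origin: centre of its underside; z up. The top flange (38 to 45 mm up) can be gripped across its diameter.
- brass_weight: pale brass paperweight: a block 36 mm (its x) by 60 mm (its y) and 28 mm high with a round knob 16 mm across on its middle up to 50 mm, about 520 g. Origin: centre of its underside; z up, y along the 60 mm length. Grip across the 36 mm.
- pot_cap: blue plastic screw cap of the paste pot, lying upside down like a dish, 72 mm across and 18 mm high. Origin: centre of its underside. Not wanted on the carousel: leave it.
- empty_spool: small bare wooden spool with no thread, standing on end, flanges 29 mm across, waist 14 mm, 34 mm tall. Origin: centre of its underside. Not wanted on the carousel: leave it.
- tin_holder: widest holder on the carousel (a round pale wooden deck 240 mm across, top 24 mm above the table): low wooden cup, bore 77 mm, outside 91 mm, rim 10 mm above its underside, floor 2 mm thick. For the wax tin. Origin: centre of its underside, 24 mm above the table; z up, x away from the carousel's axis, which is 72 mm off. 
- bottle_holder: tall round holder: wooden cup, bore 53 mm, outside 67 mm, rim 32 mm above its underside, floor 2 mm thick. For the glue bottle. Origin: centre of its underside, 24 mm above the table; z up, x away from the carousel's axis, which is 72 mm off. The deck turns very freely on a vertical axis (0.2 N at a holder moves it) but cannot tip or slide.
- spool_holder: small low round holder: wooden cup, bore 48 mm, outside 62 mm, rim 10 mm above its underside, floor 2 mm thick. For the thread spool. Origin: centre of its underside, 24 mm above the table; z up, x away from the carousel's axis, which is 72 mm off. On the deck's axis stands a small knob 19 mm across, up to 44 mm above the table.
- weight_holder: rectangular holder: low wooden frame, inside 46 mm (its x) by 70 mm (its y), walls 6 mm, rim 10 mm above its underside, floor 2 mm thick. For the brass weight, its length along the frame's y. Origin: centre of its underside, 24 mm above the table; z up, x away from the carousel's axis, which is 72 mm off. 
Mind the look-alikes: they are no part of the job. What is shaped like the wax_tin but orange is not meant.

How it is judged (in metres and radians):
At the end, for the whole second after the job is handed in: Tin, bottle, spool and weight stand released, upright and at rest on the floor of their own holders (within 9 mm of centre, the weight within 14 degrees); no holder is over 15 mm from where it began; the blue cap and the empty spool are within 25 mm of where they lay (horizontal distance between wax_tin and tin_holder below 0.009 m and z of wax_tin in the frame of tin_holder between -0.002 and 0.006 m and angle between each of wax_tin, glue_bottle, thread_spool, brass_weight's own z axis and vertical below 0.12 rad and linear speed of each of wax_tin, glue_bottle, thread_spool, brass_weight below 0.02 m/s and horizontal distance between glue_bottle and bottle_holder below 0.009 m and z of glue_bottle in the frame of bottle_holder between -0.002 and 0.006 m and horizontal distance between thread_spool and spool_holder below 0.009 m and z of thread_spool in the frame of spool_holder between -0.002 and 0.006 m and horizontal distance between brass_weight and weight_holder below 0.009 m and z of brass_weight in the frame of weight_holder between -0.002 and 0.006 m and angle between the y axis of brass_weight and the y axis of weight_holder, either way round below 0.25 rad and distance of each of pot_cap, empty_spool from where it was at the start of the episode below 0.025 m and distance of each of tin_holder, bottle_holder, spool_holder, weight_holder from where it was at the start of the episode below 0.015 m); the robot touches nothing.
It fails at once if the carousel is turned: a holder is more than 15 mm from where it stood at the start (distance of any of tin_holder, bottle_holder, spool_holder, weight_holder from where it was at the start of the episode above 0.015 m).
It fails at once if the blue cap or the empty spool is moved by more than 25 mm (distance of any of pot_cap, empty_spool from where it was at the start of the episode above 0.025 m).
It also fails if it takes over 128 s, if anything falls off the work surface, if the arm or the gripper's body presses on something with over 40 N, if the wrist force passes 120 N, or if a joint passes its speed limit or range.

## Working session

There is one attempt and no reset: what is moved stays moved. The work goes in short steps, Python scripts to look and compute and a tool call to move; the robot and the scene stay as the last step left them, time stands still between calls to the robot, and variables do not carry over. Pictures are saved under pics/ and viewed, about 12 in all and at most 16, crops included, and the job is handed in when it is done.

Besides the shell and the picture viewer there is one more tool, called after "Request:" as name([rows], argument=value, ...), one row to a line, values as JSON. jog_arm: Moves the arm, as the interface text tells. Its arguments: {"type":"object","properties":{"series":{"type":"array"}},"required":["series"]}

```bash
mkdir -p pics
cat > h.py <<'E'
from cell import *
import numpy as np, cv2
def save(n,name):
    d=get_image(n); cv2.imwrite(f'pics/{name}.png',d['img'][:,:,::-1]); np.save(f'pics/{name}.npy',d,allow_pickle=True); return d
def load(name): return np.load(f'pics/{name}.npy',allow_pickle=True).item()
def rays(d,uv):
    f=200/np.tan(np.radians(d['fovy'])/2)
    p=(np.asarray(uv,float).reshape(-1,2)-[d['cx'],d['cy']])/f
    q=p.copy()
    for _ in range(30): q=p/(1+d['k1']*(q**2).sum(1,keepdims=True))
    return np.c_[q[:,0],-q[:,1],-np.ones(len(q))]
def plane(d,uv,z):
    T=np.array(d['cam_to_world']); r=rays(d,uv)@T[:3,:3].T; o=T[:3,3]
    return o+r*((z-o[2])/r[:,2])[:,None]
def cloud(d):
    v,u=np.mgrid[0:400,0:640]; uv=np.c_[u.ravel(),v.ravel()]
    T=np.array(d['cam_to_world']); P=rays(d,uv)*d['range_z'].reshape(-1,1)
    return (P@T[:3,:3].T+T[:3,3]).reshape(400,640,3)
E
python3 - <<'E'
from h import *
s=read_state(); print(s)
for n in('scene','top'):
    d=save(n,n+'0'); print(n,d['fovy'],d['cx'],d['cy'],d['k1'],np.round(d['cam_to_world'],3).tolist())
E
```

```text
{'clock': 0.0, 'qpos': array([ 1.10322057,  0.62932449,  0.03840506,  1.51836361, -0.02700805,
        0.99630739, -0.02001307]), 'qd': array([ 0.00094306, -0.0010503 , -0.00152766,  0.00138812, -0.00173595,
        0.00186701,  0.00065466]), 'tau': array([-8.98243161e-05, -5.63404262e+01,  1.22634597e+00, -1.93449068e+01,
        1.10638066e-02,  1.05835733e-02,  3.43436080e-07]), 'eef_pos': array([ 254.00771664, -597.68725572,  255.40379715]), 'tool_rot': array([-1.57325137,  1.56891004,  1.97012953]), 'force': array([ 0.99989179, -0.76706818,  0.07080907]), 'torque': array([-0.06259904,  0.00865647,  0.01776457]), 'width': 85.41797286229338}
scene 45.33818519105161 317.66454023648475 203.578362601669 0.017626957023322457 [[-0.544, 0.309, -0.78, -620.502], [-0.839, -0.196, 0.508, 663.128], [0.004, 0.93, 0.366, 536.706], [0.0, 0.0, 0.0, 1.0]]
top 45.96481131009618 314.93870120158005 199.55464251197975 0.027739878458791657 [[0.019, 0.986, -0.164, 172.432], [-1.0, 0.02, 0.009, 1.959], [0.012, 0.164, 0.986, 1267.269], [0.0, 0.0, 0.0, 1.0]]
```

View pics/top0.png

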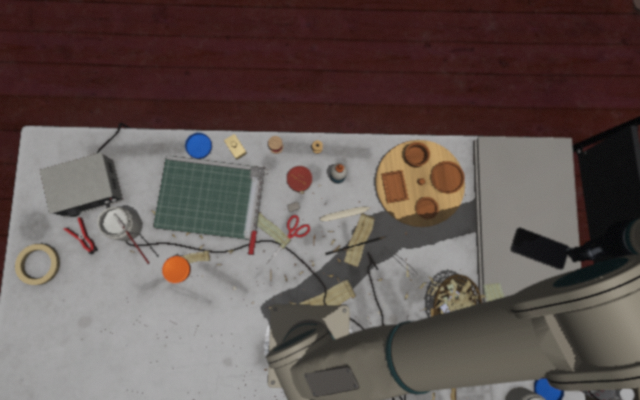

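View pics/scene0.png

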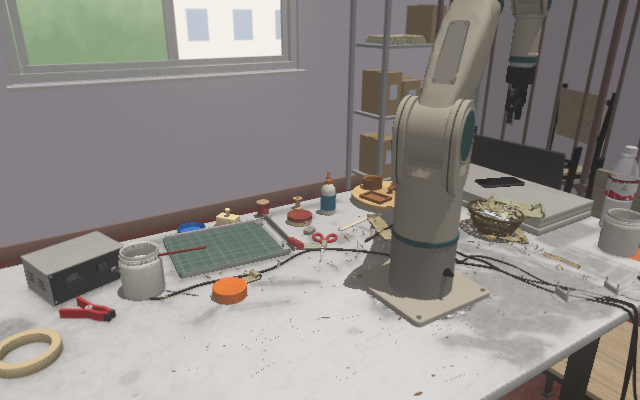

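Run:
```python
from h import *
d=load('top0'); im=d['img'][:,:,::-1]
c=cv2.resize(im[125:235,180:340],None,fx=5,fy=5,interpolation=cv2.INTER_CUBIC)
c2=cv2.resize(im[130:235,365:475],None,fx=5.4,fy=5.4,interpolation=cv2.INTER_CUBIC)
cv2.imwrite('pics/c1.png',cv2.resize(im[125:205,185:355],None,fx=4.7,fy=4.7,interpolation=cv2.INTER_CUBIC)); cv2.imwrite('pics/c2.png',c2)
C=cloud(d)
for n,u,v in [('cap',198,146),('weight',235,147),('spool',275,143),('empty',317,146),('bottle',338,172),('tin',299,178),('deckctr',420,182),('tinh',447,177),('both',415,154),('sph',427,207),('wh',393,185)]:
    print(n,C[v,u].round(),plane(d,[u,v],24)[0].round())
```

```text
cap [525. 316.   4.] [520. 311.  24.]
weight [518. 210.  27.] [519. 211.  24.]
spool [526. 101.  46.] [533. 103.  24.]
empty [523. -11.  36.] [527. -12.  24.]
bottle [440. -66.  95.] [456. -70.  24.]
tin [436.  35.  26.] [437.  35.  24.]
deckctr [ 429. -287.   41.] [ 433. -291.   24.]
tinh [ 446. -362.   31.] [ 448. -364.   24.]
both [ 509. -278.   26.] [ 510. -278.   24.]
sph [ 365. -308.   26.] [ 365. -308.   24.]
wh [ 422. -217.   28.] [ 423. -218.   24.]
```

View pics/c1.png

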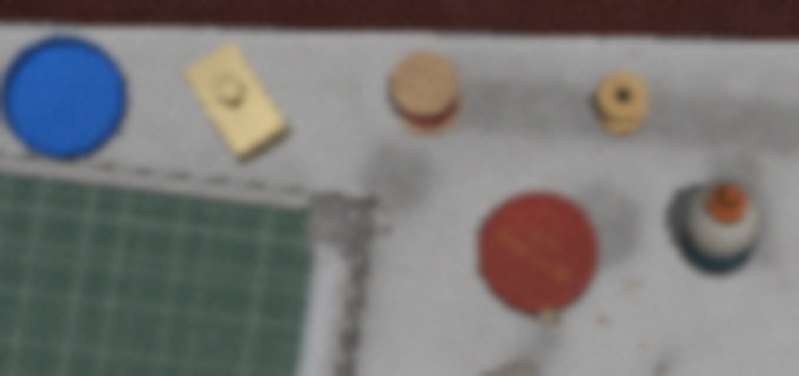

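View pics/c2.png

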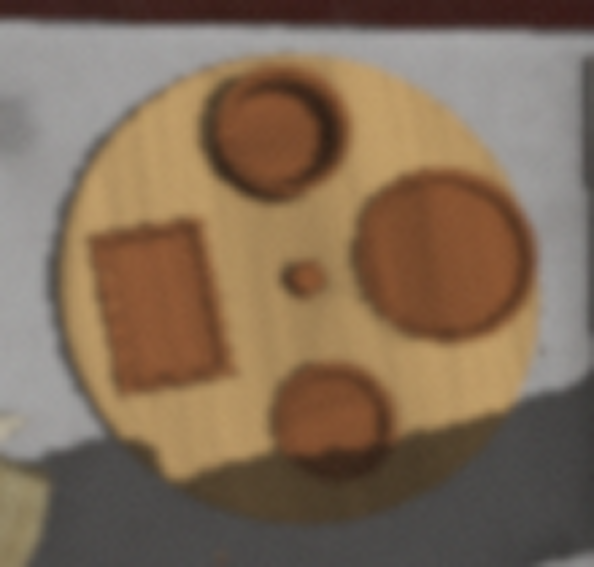

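```bash
cat > meas.py <<'E'
from h import *
from scipy.optimize import least_squares
def circfit(P,r):
    f=lambda p: np.hypot(P[:,0]-p[0],P[:,1]-p[1])-r
    s=least_squares(f,P.mean(0),loss='soft_l1',f_scale=2); return s.x,np.std(s.fun)
if __name__=='__main__':
    d=load('top0'); C=cloud(d); im=d['img']; hsv=cv2.cvtColor(im,cv2.COLOR_RGB2HSV)
    ds=load('scene0'); Cs=cloud(ds)
    def near(C,x,y,r,z0,z1):
        m=(np.hypot(C[...,0]-x,C[...,1]-y)<r)&(C[...,2]>z0)&(C[...,2]<z1); return m
    for n,x,y,r,z0,z1,rad in [('tin',436,35,50,18,40,35),('spool',526,101,35,38,60,19.5),('weight',518,210,48,20,36,0),('bottle',440,-66,40,10,75,21.5),('cap',525,316,50,8,40,36),('empty',523,-11,30,28,50,14.5)]:
        m=near(C,x,y,r,z0,z1); q=C[m]; 
        ms=near(Cs,x,y,r,z0,z1); qs=Cs[ms]
        lo,hi=q.min(0),q.max(0)
        print(n,m.sum(),'mean',q.mean(0).round(1),'mid',((lo+hi)/2).round(1),'ext',(hi-lo).round(),'z med',np.median(q[:,2]).round(1),'scene',ms.sum(),qs.mean(0).round(1) if len(qs) else '')
        if n=='bottle':
            print(' fit top',circfit(q[:,:2],21.5),'scene',circfit(qs[:,:2],21.5) if len(qs) else '')
        if n=='weight':
            print(cv2.minAreaRect(q[:,:2].astype(np.float32)))
    mo=near(C,440,-66,40,100,140); print('nozzle',C[mo].mean(0).round(1),mo.sum())
    # holders: colour
    print('hsv deck',hsv[165,385:395:4],'holder',hsv[185,393],hsv[177,447],hsv[154,412],hsv[205,427])
    t=near(C,430,-290,140,-5,8); print('table z near',np.median(C[t][:,2]))
E
python3 meas.py
```

```text
tin 516 mean [436.6  36.2  24.5] mid [436.7  36.5  26.1] ext [69. 67. 16.] z med 24.5 scene 230 [432.5  38.9  22.7]
spool 160 mean [528.3 102.7  46. ] mid [527.5 102.7  46. ] ext [37. 36. 12.] z med 45.8 scene 77 [524.5 104.5  43.3]
weight 260 mean [518.8 211.8  28.3] mid [511.9 211.9  27.5] ext [84. 57. 13.] z med 28.6 scene 171 [513.8 216.1  26.4]
((512.64111328125, 209.9473419189453), (83.4188003540039, 50.30424499511719), 12.301213264465332)
bottle 91 mean [433.8 -63.5  47.5] mid [445.  -66.6  42.5] ext [36. 42. 65.] z med 51.1 scene 311 [434.2 -58.4  43.2]
 fit top (array([449.10954537, -67.3669967 ]), np.float64(0.5357490062410678)) scene (array([448.42991297, -67.24530439]), np.float64(2.106981040949908))
cap 193 mean [514.  316.2  17.4] mid [518.1 314.1  20.4] ext [84. 73. 25.] z med 16.7 scene 125 [531.4 312.9  15.7]
empty 82 mean [526.3 -10.1  35.2] mid [526.4 -10.1  35.1] ext [29. 25. 11.] z med 35.1 scene 37 [522.1  -8.1  33. ]
nozzle [447.8 -66.8 109. ] 53
hsv deck [[ 18 112 177]
 [ 18 116 180]
 [ 18 115 184]] holder [ 11 155 138] [ 12 158 129] [ 12 160 123] [ 12 156 126]
table z near 1.0616973354487982
```

```bash
cat > hold.py <<'E'
from meas import *
def holders(d,verbose=1):
    hsv=cv2.cvtColor(d['img'],cv2.COLOR_RGB2HSV).astype(int); C=cloud(d)
    m=(hsv[...,0]<16)&(hsv[...,1]>138)&(np.hypot(C[...,0]-433,C[...,1]+290)<122)
    m=cv2.morphologyEx(m.astype(np.uint8),cv2.MORPH_OPEN,np.ones((2,2)))
    n,l,st,cen=cv2.connectedComponentsWithStats(m); out=[]
    for i in range(1,n):
        if st[i,4]<60: continue
        cs,_=cv2.findContours((l==i).astype(np.uint8),cv2.RETR_EXTERNAL,cv2.CHAIN_APPROX_NONE)
        c=max(cs,key=cv2.contourArea).reshape(-1,2)
        tall=np.hypot(*(plane(d,cen[i],24)[0][:2]-[510,-278]))<25
        P=plane(d,c,45 if tall else 30)[:,:2].astype(np.float32)
        (x,y),r=cv2.minEnclosingCircle(P); e=cv2.fitEllipse(P); R=cv2.minAreaRect(P)
        print(st[i,4],'circ',round(x,1),round(y,1),round(r,1),'ell',np.round(e[0],1),np.round(e[1],1),'rect',np.round(R[0],1),np.round(R[1],1),round(R[2],1))
    return m
if __name__=='__main__':
    d=load('top0'); holders(d)
    hsv=cv2.cvtColor(d['img'],cv2.COLOR_RGB2HSV).astype(int); C=cloud(d)
    for tag,m,z in [('weight',(hsv[...,1]>70)&(np.hypot(C[...,0]-518,C[...,1]-211)<50),28),('knob',(hsv[...,1]>138)&(hsv[...,0]<16)&(np.hypot(C[...,0]-430,C[...,1]+288)<22),40),
       ('deck',(hsv[...,0]<24)&(hsv[...,1]>70)&(np.hypot(C[...,0]-433,C[...,1]+290)<140),24)]:
        m=cv2.morphologyEx(m.astype(np.uint8),cv2.MORPH_OPEN,np.ones((3,3)))
        cs,_=cv2.findContours(m,cv2.RETR_EXTERNAL,cv2.CHAIN_APPROX_NONE)
        if not cs: continue
        c=max(cs,key=cv2.contourArea).reshape(-1,2); P=plane(d,c,z)[:,:2].astype(np.float32)
        print(tag,cv2.minAreaRect(P),cv2.minEnclosingCircle(P),cv2.fitEllipse(P))
    # rim-height depth points
    for n,x,y,ro,ri,z0,z1 in [('both',510,-278,33.5,26.5,48,66),]:
        mm=(np.hypot(C[...,0]-x,C[...,1]-y)<50)&(C[...,2]>z0)&(C[...,2]<z1); q=C[mm]; print(n,mm.sum(),circfit(q[:,:2],30),q[:,2].mean())
E
python3 hold.py
```

```text
458 circ 502.0 -281.2 33.9 ell [ 502.3 -281.2] [61.8 65. ] rect [ 503.1 -281.7] [64.2 63.8] 89.3
805 circ 444.9 -364.8 44.1 ell [ 444.5 -364.3] [83.7 85.4] rect [ 445.5 -363.3] [85.  83.8] 1.2
600 circ 416.0 -223.7 45.5 ell [ 415.9 -223.6] [61.3 91.6] rect [ 416.3 -223.1] [79.4 56.6] 11.2
330 circ 360.1 -308.0 29.7 ell [ 363.3 -307.8] [48.3 57.5] rect [ 364.8 -307.7] [47.8 56.6] 7.5
weight ((519.6614379882812, 210.4800567626953), (60.389320373535156, 29.95810317993164), 34.8941650390625) ((519.4976806640625, 210.22146606445312), 30.64068603515625) ((519.37548828125, 210.17385864257812), (31.891626358032227, 68.82425689697266), 124.52261352539062)
knob ((432.11834716796875, -290.9458312988281), (10.850988388061523, 13.604291915893555), 1.1764878034591675) ((430.90594482421875, -290.8829040527344), 7.927525043487549) ((431.9530029296875, -290.7611083984375), (11.971220016479492, 15.239176750183105), 15.720447540283203)
deck ((431.68695068359375, -290.6011962890625), (236.00762939453125, 237.61801147460938), 1.173866629600525) ((431.3914489746094, -290.6734313964844), 120.70258331298828) ((431.8787841796875, -290.22589111328125), (235.58106994628906, 236.78662109375), 4.592289447784424)
both 175 (array([ 502.18916314, -277.62358701]), np.float64(1.9698773127396916)) 55.58152932331269
```

```bash
cat > rim.py <<'E'
from meas import *
def rims(d):
    C=cloud(d)
    for n,x,y,r,z0,z1 in [('tinh',444,-364,42,31.5,39),('both',503,-280,30,50,62),('sph',362,-308,27.5,31.5,39),('wh',416,-223,0,31.5,39)]:
        D=np.hypot(C[...,0]-x,C[...,1]-y)
        m=(D<52)&(C[...,2]>z0)&(C[...,2]<z1)
        if r: m&=np.abs(D-r)<9
        m=cv2.medianBlur(m.astype(np.uint8),3)>0 if not r else m
        q=C[m]
        if r:
            p,s=circfit(q[:,:2],r); a=np.histogram(np.degrees(np.arctan2(q[:,1]-p[1],q[:,0]-p[0])),8)[0]
            print(n,len(q),p.round(1),s.round(2),q[:,2].mean().round(1),a)
        else: 
            R=cv2.minAreaRect(q[:,:2].astype(np.float32)); print(n,len(q),R,q.mean(0).round(1))
    D=np.hypot(C[...,0]-432,C[...,1]+292); m=(D<128)&(C[...,2]>19)&(C[...,2]<29)
    cs,_=cv2.findContours(m.astype(np.uint8),cv2.RETR_EXTERNAL,cv2.CHAIN_APPROX_NONE)
    c=max(cs,key=cv2.contourArea).reshape(-1,2); P=plane(d,c,24)[:,:2]
    print('deck',circfit(P,119),cv2.fitEllipse(P.astype(np.float32)))
    m=(np.hypot(C[...,0]-431,C[...,1]+290)<20)&(C[...,2]>38)&(C[...,2]<50); print('knob',C[m].mean(0).round(1),m.sum())
if __name__=='__main__':
    d=load('top0'); rims(d)
    C=cloud(d)
    for s in ['top0']:
        hsv=cv2.cvtColor(d['img'],cv2.COLOR_RGB2HSV).astype(int)
        m=(hsv[...,1]>60)&(np.hypot(C[...,0]-518,C[...,1]-211)<42)&(C[...,2]>24)&(C[...,2]<34); q=C[m][:,:2]
        w,V=np.linalg.eigh(np.cov(q.T)); print(len(q),q.mean(0),np.sqrt(12*w),np.degrees(np.arctan2(V[1,1],V[0,1])))
        k=C[(np.hypot(C[...,0]-518,C[...,1]-211)<30)&(C[...,2]>42)&(C[...,2]<56)]; print('wknob',k.mean(0),len(k))
E
python3 rim.py
```

```text
tinh 191 [ 446.  -362.2] 2.41 34.4 [25 26 32 19 26 21 19 23]
both 168 [ 502.3 -277.7] 1.95 55.8 [18 24 25 24 25 20 13 19]
sph 127 [ 361.9 -306.1] 2.36 34.5 [15 15 14 19 16 15 16 17]
wh 185 ((418.2348327636719, -220.92234802246094), (81.6030044555664, 60.49700164794922), 10.500203132629395) [ 414.8 -224.    34.6]
deck (array([ 430.65706697, -283.50123683]), np.float64(24.24480790012353)) ((430.5573425292969, -282.6683044433594), (222.2323455810547, 237.99835205078125), 99.82121276855469)
knob [ 431.4 -291.7   43.6] 34
217 [520.2550906  210.89570842] [34.4977005  60.97094371] -145.3375214818713
wknob [521.27859192 212.17396929  49.28502497] 31
```

```bash
cat > rel.py <<'E'
from h import *
from scipy.spatial.transform import Rotation as Ro
def state(): 
    s=read_state(); R=Ro.from_euler('xyz',s['tool_rot']).as_matrix(); return s,R
def rel(p=None,jaw=None):
    """local shift/turn to TCP p with jaw (tool y) at jaw deg, tool x down"""
    s,R=state(); yd=np.degrees(np.arctan2(R[1,1],R[0,1]))
    print('t',round(s['clock'],2),'pos',s['eef_pos'].round(1),'jawdeg',yd.round(1),'F',s['force'].round(1),'w',round(s['width'],1),'q',s['qpos'].round(2))
    print(' tilt: tool x',R[:,0].round(4))
    out=None
    if jaw is not None:
        dj=(jaw-yd+90)%180-90; a=np.radians(yd+dj)
        Rt=np.c_[[0,0,-1],[np.cos(a),np.sin(a),0],[np.sin(a)*1.,-np.cos(a),0]]
        Rt[:,2]=np.cross(Rt[:,0],Rt[:,1])
        print(' turn total deg',np.degrees(Ro.from_matrix(R.T@Rt).as_rotvec()).round(2))
        if p is not None: print(' shift after turn',(Rt.T@(np.array(p)-s['eef_pos'])).round(1))
    if p is not None: print(' shift before turn',(R.T@(np.array(p)-s['eef_pos'])).round(1))
if __name__=='__main__':
    import sys; a=[float(v) for v in sys.argv[1:]]
    rel(a[:3] if len(a)>=3 else None, a[3] if len(a)>3 else None)
E
python3 rel.py 520 211 150 124.7
```

```text
t 0.1 pos [ 254.  -597.8  255.5] jawdeg -67.0 F [0.4 0.4 0.1] w 85.4 q [ 1.1   0.63  0.04  1.52 -0.03  1.   -0.02]
 tilt: tool x [-7.0e-04  1.6e-03 -1.0e+00]
 turn total deg [-1.168e+01 -1.000e-02  1.000e-01]
 shift after turn [ 105.5 -513.5 -679.1]
 shift before turn [ 106.6 -640.1 -561.1]
```

Request:
jog_arm([
  [[-5.8,0,0],[0,0,0],-0.4],
  [[-5.9,0,0],[0,0,0],-0.4],
  [[0,0,0],[0,-36.7,-48.5],-0.4],
  [[0,0,0],[0,-36.7,-48.5],-0.4],
  [[0,0,0],[0,-36.7,-48.5],-0.4],
  [[0,0,0],[0,-36.7,-48.5],-0.4],
  [[0,0,0],[0,-36.7,-48.5],-0.4],
  [[0,0,0],[0,-36.7,-48.5],-0.4],
])

```text
clock: 1.1
eef_pos: [368.3, -249.6, 256.3]
tool_rot: [2.744, 1.571, 0.208]
force: [1.1, -0.7, 0.4]
width: 59.9
```

Request:
jog_arm([
  [[0,0,0],[0,-36.7,-48.5],-0.4],
  [[0,0,0],[0,-36.7,-48.5],-0.4],
  [[0,0,0],[0,-36.7,-48.5],-0.4],
  [[0,0,0],[0,-36.7,-48.5],-0.4],
  [[0,0,0],[0,-36.7,-48.5],-0.4],
  [[0,0,0],[0,-36.7,-48.5],-0.4],
  [[0,0,0],[0,-36.7,-48.5],-0.4],
  [[0,0,0],[0,-36.7,-48.5],-0.4],
])

```text
clock: 2.1
eef_pos: [520.0, 212.6, 256.1]
tool_rot: [0.642, 1.57, -1.894]
force: [-0.1, -0.4, 0.1]
width: 59.6
```

Run:
```python
from rel import *
rel([520.3,211.2,120],124.7)
d=save('scene','s1'); t=save('top','t1')
cv2.imwrite('pics/s1c.png',cv2.resize(d['img'][60:260,150:400,::-1],None,fx=3,fy=3,interpolation=cv2.INTER_CUBIC)[:600,:750])
C=cloud(d); s,R=state(); m=np.linalg.norm(C-s['eef_pos'],axis=2)<150
q=C[m]; 
print(q[:,2].min(), [(k,((q[:,2]>k)&(q[:,2]<k+10)).sum(), np.ptp(q[(q[:,2]>k)&(q[:,2]<k+10)],axis=0).round() if ((q[:,2]>k)&(q[:,2]<k+10)).sum()>0 else 0) for k in range(60,320,10)])
```

```text
t 2.1 pos [520.  212.6 256.1] jawdeg -55.3 F [-0.1 -0.4  0.1] w 59.6 q [-0.35  0.5  -0.13  1.77  0.08  0.88 -1.49]
 tilt: tool x [-2.e-04 -5.e-04 -1.e+00]
 turn total deg [ 0.02  0.02 -0.02]
 shift after turn [136.1   1.3   0.5]
 shift before turn [136.1   1.3   0.4]
234.32307419612965 [(60, np.int64(0), 0), (70, np.int64(0), 0), (80, np.int64(0), 0), (90, np.int64(0), 0), (100, np.int64(0), 0), (110, np.int64(0), 0), (120, np.int64(0), 0), (130, np.int64(0), 0), (140, np.int64(0), 0), (150, np.int64(0), 0), (160, np.int64(0), 0), (170, np.int64(0), 0), (180, np.int64(0), 0), (190, np.int64(0), 0), (200, np.int64(0), 0), (210, np.int64(0), 0), (220, np.int64(0), 0), (230, np.int64(21), array([56., 70.,  6.])), (240, np.int64(70), array([61., 75., 10.])), (250, np.int64(70), array([58., 79., 10.])), (260, np.int64(64), array([61., 74., 10.])), (270, np.int64(68), array([64., 85., 10.])), (280, np.int64(108), array([ 77., 112.,  10.])), (290, np.int64(125), array([ 75., 117.,  10.])), (300, np.int64(128), array([ 73., 116.,   9.])), (310, np.int64(153), array([ 92., 119.,  10.]))]
```

View pics/s1c.png

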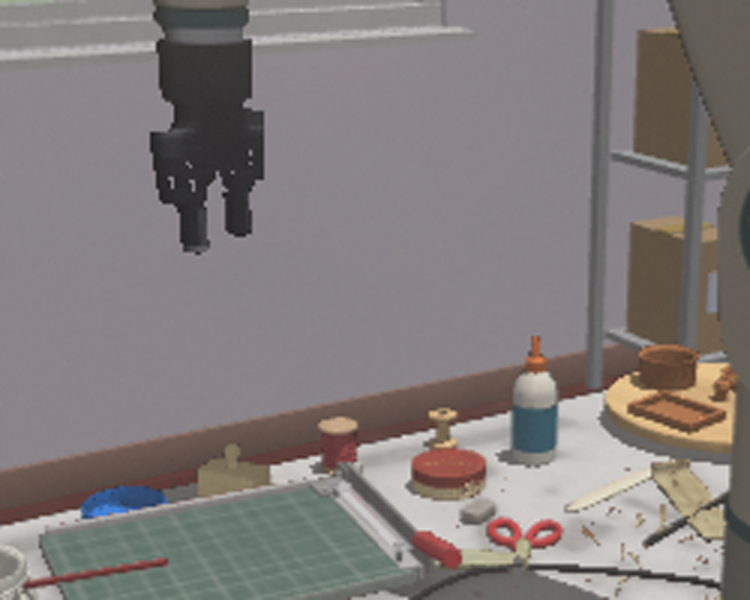

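Request:
jog_arm([
  [[0,0,0],[50,1.3,0.5],-0.4],
  [[0,0,0],[50,0,0],-0.4],
  [[0,0,0],[50,0,0],-0.4],
  [[0,0,0],[36,0,0],-0.4],
  [[0,0,0],[20,0,0],-0.4],
  [[0,0,0],[15,0,0],-0.4],
  [[0,0,0],[0,0,0],-0.4],
  [[0,0,0],[0,0,0],1],
])

```text
clock: 3.2
eef_pos: [520.6, 209.6, 36.1]
tool_rot: [2.929, 1.569, 0.394]
force: [0.8, -0.0, 0.7]
width: 43.2
```

Request:
jog_arm([
  [[0,0,0],[0,0,0],1],
  [[0,0,0],[0,0,0],1],
  [[0,0,0],[0,0,0],1],
  [[0,0,0],[0,0,0],1],
])

```text
clock: 3.7
eef_pos: [520.4, 210.3, 36.7]
tool_rot: [-3.06, 1.569, 0.688]
force: [-1.5, 1.3, 5.3]
width: 33.5
```

```bash
python3 rel.py 417.4 -221.5 150 101.4; python3 -c "
from h import *
save('top','t2')"
```

```text
t 3.7 pos [520.4 210.3  36.7] jawdeg -55.3 F [-1.5  1.3  5.3] w 33.5 q [-0.38  0.83 -0.08  1.91  0.15  0.4  -1.54]
 tilt: tool x [ 0.0016  0.0013 -1.    ]
 turn total deg [23.35 -0.12  0.03]
 shift after turn [-113.3  402.9  186.4]
 shift before turn [-114.1  296.1  330.5]
```

Request:
jog_arm([
  [[0,0,0],[-20,0,0],1],
  [[0,0,0],[-50,0,0],1],
  [[0,0,0],[-60,0,0],1],
  [[0,0,0],[-60,0,0],1],
  [[7.8,0,0],[-20,0,0],1],
  [[7.8,0,0],[0,0,0],1],
  [[7.75,0,0],[0,0,0],1],
  [[0,0,0],[0,0,0],1],
])

```text
clock: 4.75
eef_pos: [519.2, 208.9, 244.8]
tool_rot: [0.53, 1.569, -2.412]
force: [0.8, -0.4, -6.5]
width: 33.3
```

```bash
python3 rel.py 417.4 -221.5 150 101.4
python3 - <<'E'
from h import *
d=save('top','t3'); print([ (n,) for n in ()])
C=cloud(d)
m=(np.hypot(C[...,0]-520,C[...,1]-210)<60)&(C[...,2]>20)&(C[...,2]<60); print('left on table',m.sum())
E
```

```text
t 4.75 pos [519.2 208.9 244.8] jawdeg -78.6 F [ 0.8 -0.4 -6.5] w 33.3 q [-0.42  0.51 -0.02  1.79  0.02  0.85 -1.82]
 tilt: tool x [-0.0013 -0.0012 -1.    ]
 turn total deg [ 0.05  0.09 -0.05]
 shift after turn [ 94.8 401.8 184.9]
 shift before turn [ 95.5 401.6 185.1]
[]
left on table 0
```

Request:
jog_arm([
  [[0,0,0],[0,50.2,23.1],1],
  [[0,0,0],[0,50.2,23.1],1],
  [[0,0,0],[0,50.2,23.1],1],
  [[0,0,0],[0,50.2,23.1],1],
  [[0,0,0],[0,50.2,23.1],1],
  [[0,0,0],[0,50.2,23.1],1],
  [[0,0,0],[0,50.2,23.1],1],
  [[0,0,0],[0,50.2,23.1],1],
])

```text
clock: 5.8
eef_pos: [417.3, -222.3, 245.3]
tool_rot: [2.939, 1.57, -0.002]
force: [0.7, -0.4, -6.7]
width: 33.6
```

Request:
jog_arm([
  [[0,0,0],[50,0,0],1],
  [[0,0,0],[50,0,0],1],
  [[0,0,0],[30,0,0],1],
  [[0,0,0],[0,0,0],1],
  [[0,0,0],[0,0,0],1],
])

```text
clock: 6.42
eef_pos: [418.9, -221.1, 116.3]
tool_rot: [2.582, 1.569, -0.36]
force: [0.0, 0.1, -6.0]
width: 33.8
```

```bash
python3 rel.py 417.4 -221.5 62 101.4
python3 - <<'E'
from h import *
d=save('top','t4'); im=d['img'][:,:,::-1]; s=save('scene','s4')
a=cv2.resize(im[130:240,340:480],None,fx=4,fy=4,interpolation=cv2.INTER_CUBIC); b=cv2.resize(s['img'][120:230,340:410,::-1],None,fx=4,fy=4)
cv2.imwrite('pics/v4.png',np.hstack([a,b])[:, :800])
E
```

```text
t 6.42 pos [ 418.9 -221.1  116.3] jawdeg -78.6 F [ 0.   0.1 -6. ] w 33.8 q [ 0.42  0.62  0.01  2.12 -0.01  0.4  -0.94]
 tilt: tool x [ 1.8e-03 -7.0e-04 -1.0e+00]
 turn total deg [ 0.02 -0.09 -0.06]
 shift after turn [54.3  0.1  1.5]
 shift before turn [54.3  0.1  1.6]
```

View pics/v4.png

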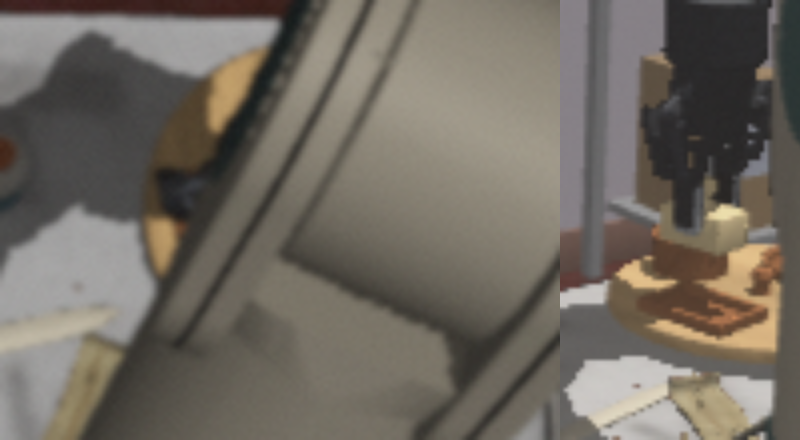

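Request:
jog_arm([
  [[0,0,0],[25,0,1.5],1],
  [[0,0,0],[13,0,0],1],
  [[0,0,0],[5,0,0],1],
  [[0,0,0],[4,0,0],1],
  [[0,0,0],[4,0,0],1],
  [[0,0,0],[0,0,0],1],
])

```text
clock: 7.28
eef_pos: [416.6, -221.0, 64.3]
tool_rot: [-1.772, 1.571, 1.568]
force: [-0.1, 0.4, -6.3]
width: 33.9
```

```bash
python3 rel.py 417.4 -221.5 62.7 101.4
python3 - <<'E'
from h import *
s=save('scene','s5')
b=cv2.resize(s['img'][130:230,320:420,::-1],None,fx=6,fy=6,interpolation=cv2.INTER_CUBIC)
cv2.imwrite('pics/v5.png',b)
E
```

```text
t 7.28 pos [ 416.6 -221.    64.3] jawdeg -78.6 F [-0.1  0.4 -6.3] w 33.9 q [ 0.43  0.72  0.    2.15 -0.01  0.27 -0.94]
 tilt: tool x [ 0.  0. -1.]
 turn total deg [-0.03 -0.    0.  ]
 shift after turn [ 1.6  0.7 -0.7]
 shift before turn [ 1.6  0.7 -0.7]
```

View pics/v5.png

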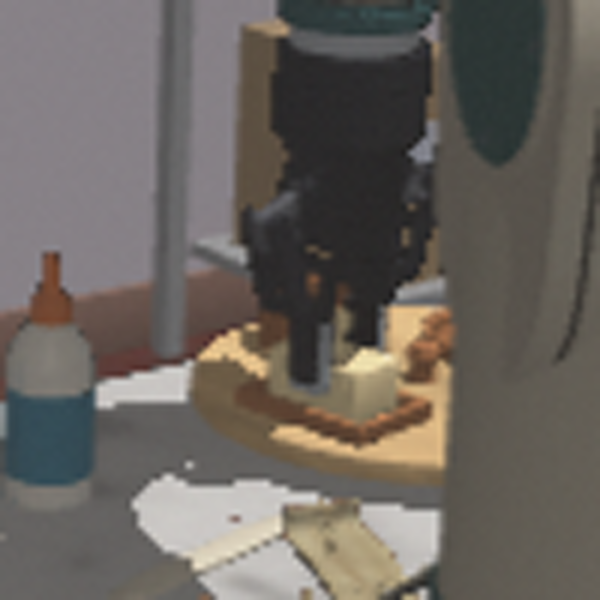

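Request:
jog_arm([
  [[0,0,0],[1.5,0.4,0],1],
  [[0,0,0],[0.5,0,0],1],
  [[0,0,0],[0,0,0],1],
])

```text
clock: 7.7
eef_pos: [416.8, -221.5, 62.6]
tool_rot: [2.468, 1.57, -0.476]
force: [-0.1, 0.2, -0.4]
width: 33.4
```

Request:
jog_arm([
  [[0,0,0],[0,0,0],0.0],
  [[0,0,0],[0,0,0],-0.3],
  [[0,0,0],[0,0,0],-0.3],
  [[0,0,0],[-10,0,0],-0.3],
  [[0,0,0],[-40,0,0],-0.3],
  [[0,0,0],[-60,0,0],-0.3],
  [[0,0,0],[-60,0,0],-0.3],
  [[0,0,0],[-20,0,0],-0.3],
])

```text
clock: 8.7
eef_pos: [417.9, -222.1, 256.6]
tool_rot: [2.509, 1.564, -0.435]
force: [0.1, -0.5, 0.1]
width: 55.0
```

```bash
python3 rel.py 528 102.7 150 100; python3 rel.py 528 102.7 150 22
```

```text
t 8.7 pos [ 417.9 -222.1  256.6] jawdeg -78.6 F [ 0.1 -0.5  0.1] w 55.0 q [ 0.42  0.37  0.01  2.   -0.01  0.76 -0.94]
 tilt: tool x [ 0.0065 -0.003  -1.    ]
 turn total deg [ 1.36 -0.33 -0.24]
 shift after turn [ 106.6 -300.7 -164.8]
 shift before turn [ 106.4 -297.2 -171.3]
t 8.7 pos [ 417.9 -222.1  256.6] jawdeg -78.6 F [ 0.1 -0.5  0.1] w 55.0 q [ 0.42  0.37  0.01  2.   -0.01  0.76 -0.94]
 tilt: tool x [ 0.0065 -0.003  -1.    ]
 turn total deg [ 7.936e+01 -4.400e-01  3.000e-02]
 shift after turn [ 106.6 -223.7  259.9]
 shift before turn [ 106.4 -297.2 -171.3]
```

Request:
jog_arm([
  [[0,0,0],[0,-49.6,-28.4],-0.4],
  [[0,0,0],[0,-49.6,-28.4],-0.4],
  [[0,0,0],[0,-49.6,-28.4],-0.4],
  [[0,0,0],[0,-49.6,-28.4],-0.4],
  [[0,0,0],[0,-49.6,-28.4],-0.4],
  [[0,0,0],[0,-49.6,-28.4],-0.4],
  [[0,0,0],[50,0,0],-0.4],
  [[0,0,0],[50,0,0],-0.4],
])

```text
clock: 9.7
eef_pos: [525.5, 105.2, 152.3]
tool_rot: [-3.074, 1.568, 0.268]
force: [0.6, 0.2, -0.1]
width: 59.8
```

Request:
jog_arm([
  [[0,0,0],[20,0,0],-0.4],
  [[0,0,0],[0,0,0],-0.4],
  [[0,0,0],[0,0,0],-0.4],
])

```text
clock: 10.07
eef_pos: [525.8, 104.1, 133.6]
tool_rot: [-3.108, 1.569, 0.232]
force: [0.2, -0.4, 0.8]
width: 59.9
```

```bash
python3 rel.py 528 102.7 48 101.4
```

```text
t 10.07 pos [525.8 104.1 133.6] jawdeg -78.6 F [ 0.2 -0.4  0.8] w 59.9 q [-0.23  0.64 -0.03  1.95  0.03  0.55 -1.65]
 tilt: tool x [ 1.9e-03  5.0e-04 -1.0e+00]
 turn total deg [-0.03 -0.11  0.  ]
 shift after turn [85.6  1.8 -1.9]
 shift before turn [85.6  1.8 -1.8]
```

Request:
jog_arm([
  [[0,0,0],[45,1.8,-1.8],-0.4],
  [[0,0,0],[25,0,0],-0.4],
  [[0,0,0],[15.6,0,0],-0.4],
  [[0,0,0],[0,0,0],0],
  [[0,0,0],[0,0,0],1],
  [[0,0,0],[0,0,0],1],
  [[0,0,0],[0,0,0],1],
  [[0,0,0],[0,0,0],1],
])

```text
clock: 11.08
eef_pos: [528.1, 102.7, 47.8]
tool_rot: [3.126, 1.568, 0.183]
force: [-0.9, -0.1, 7.2]
width: 33.5
```

```bash
python3 rel.py 361 -306.3 250 101.4
```

```text
t 11.07 pos [528.1 102.7  47.8] jawdeg -78.6 F [-0.9 -0.1  7.2] w 33.5 q [-0.23  0.79 -0.02  1.98  0.04  0.37 -1.65]
 tilt: tool x [ 2.3e-03  4.0e-04 -1.0e+00]
 turn total deg [-0.04 -0.13 -0.  ]
 shift after turn [-202.2  367.9  244.6]
 shift before turn [-202.7  368.   243.9]
```

Request:
jog_arm([
  [[0,0,0],[-20,0,0],1],
  [[0,0,0],[-60,0,0],1],
  [[0,0,0],[-60,0,0],1],
  [[0,0,0],[-60,0,0],1],
  [[0,0,0],[0,0,0],1],
  [[0,0,0],[0,0,0],1],
])

```text
clock: 11.82
eef_pos: [526.5, 102.4, 246.4]
tool_rot: [0.036, 1.57, -2.907]
force: [-0.6, 0.9, -1.5]
width: 33.4
```

```bash
python3 rel.py 361 -306.3 250 101.4
python3 - <<'E'
from h import *
import rim
s=save('scene','s6'); t=save('top','t6')
f=480
b=cv2.resize(s['img'][90:190,200:300,::-1],None,fx=4,fy=4,interpolation=cv2.INTER_CUBIC)
a=cv2.resize(t['img'][135:235,365:465,::-1],None,fx=4,fy=4,interpolation=cv2.INTER_CUBIC)
cv2.imwrite('pics/v6.png',np.hstack([b,a]))
rim.rims(t)
E
```

```text
t 11.82 pos [526.5 102.4 246.4] jawdeg -78.6 F [-0.6  0.9 -1.5] w 33.4 q [-0.22  0.48 -0.03  1.85  0.02  0.82 -1.64]
 tilt: tool x [-7.e-04 -2.e-04 -1.e+00]
 turn total deg [-0.03  0.04 -0.  ]
 shift after turn [ -3.6 368.  243. ]
 shift before turn [ -3.4 368.1 242.8]
tinh 203 [ 445.7 -362.2] 2.53 34.4 [23 27 29 27 31 25 21 20]
both 171 [ 502.5 -277.7] 2.05 55.6 [20 22 27 27 24 18 16 17]
sph 126 [ 361.9 -305.5] 2.13 34.5 [18 17 20 15 15 15 13 13]
wh 177 ((301.71734619140625, -140.31732177734375), (92.39962005615234, 373.2169189453125), 56.166648864746094) [ 414.4 -216.5   41.3]
deck (array([ 431.37369766, -288.67433428]), np.float64(22.67714351312478)) ((430.53533935546875, -284.623779296875), (229.36114501953125, 236.60350036621094), 103.60004425048828)
knob [ 431.7 -291.6   43.5] 34
```

View pics/v6.png

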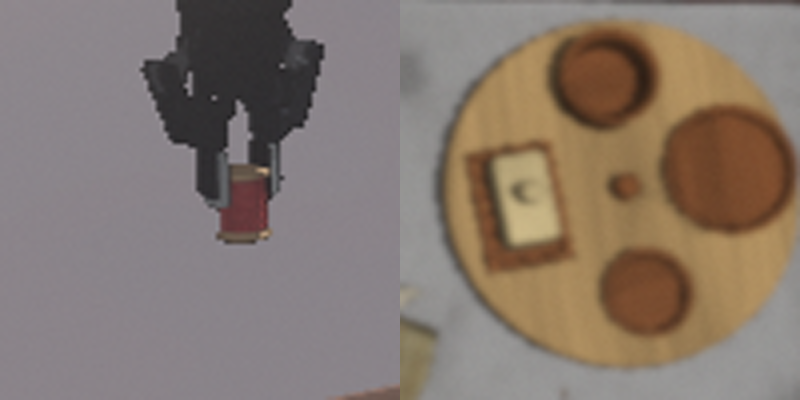

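Run:
```python
from h import *
d=load('t6'); C=cloud(d); D=np.hypot(C[...,0]-417.4,C[...,1]+221.5)
q=C[(D<42)&(C[...,2]>49)&(C[...,2]<60)]; w,V=np.linalg.eigh(np.cov(q[:,:2].T)); print(len(q),q.mean(0),np.sqrt(12*w),np.degrees(np.arctan2(V[1,1],V[0,1])))
k=C[(D<30)&(C[...,2]>66)&(C[...,2]<85)]; print(k.mean(0),len(k))
```

```text
283 [ 419.31435171 -220.23288761   54.7002691 ] [39.20292859 62.64497377] -166.23838586728257
[ 419.42547417 -221.82566616   75.39098158] 32
```

Request:
jog_arm([
  [[0,0,0],[0,46,30.4],1],
  [[0,0,0],[0,46,30.4],1],
  [[0,0,0],[0,46,30.4],1],
  [[0,0,0],[0,46,30.4],1],
  [[0,0,0],[0,46,30.4],1],
  [[0,0,0],[0,46,30.4],1],
  [[0,0,0],[0,46,30.4],1],
  [[0,0,0],[0,46,30.4],1],
])

```text
clock: 12.92
eef_pos: [359.8, -307.2, 245.2]
tool_rot: [-0.887, 1.568, 2.453]
force: [1.9, -0.5, 0.1]
width: 33.5
```

Request:
jog_arm([
  [[0,0,0],[50,0,0],1],
  [[0,0,0],[50,0,0],1],
  [[0,0,0],[40,0,0],1],
  [[0,0,0],[0,0,0],1],
  [[0,0,0],[0,0,0],1],
])

```text
clock: 13.55
eef_pos: [361.4, -306.2, 107.0]
tool_rot: [-0.78, 1.571, 2.561]
force: [0.6, -1.1, 0.4]
width: 33.4
```

```bash
python3 rel.py 361 -306.3 76 101.4
python3 - <<'E'
from h import *
s=save('scene','s7'); t=save('top','t7')
b=cv2.resize(s['img'][120:220,340:490,::-1],None,fx=4,fy=4,interpolation=cv2.INTER_CUBIC)
cv2.imwrite('pics/v7.png',b)
E
```

```text
t 13.55 pos [ 361.4 -306.2  107. ] jawdeg -78.6 F [ 0.6 -1.1  0.4] w 33.4 q [ 0.64  0.63  0.01  2.13 -0.01  0.38 -0.72]
 tilt: tool x [-2.e-04  2.e-04 -1.e+00]
 turn total deg [-0.03  0.01  0.01]
 shift after turn [31.   0.   0.4]
 shift before turn [31.   0.   0.4]
```

Request:
jog_arm([
  [[0,0,0],[15,0,0.3],1],
  [[0,0,0],[8,0,0],1],
  [[0,0,0],[4,0,0],1],
  [[0,0,0],[3,0,0],1],
  [[0,0,0],[2,0,0],1],
  [[0,0,0],[0,0,0],1],
])

```text
clock: 14.4
eef_pos: [360.9, -306.2, 74.6]
tool_rot: [-1.181, 1.571, 2.159]
force: [0.8, -1.0, -0.2]
width: 33.4
```

```bash
python3 rel.py 361 -306.3 74 101.4
python3 - <<'E'
from h import *
s=save('scene','s8'); t=save('top','t8')
b=cv2.resize(s['img'][120:220,340:490,::-1],None,fx=3,fy=3,interpolation=cv2.INTER_CUBIC)
a=cv2.resize(t['img'][130:230,365:465,::-1],None,fx=3,fy=3,interpolation=cv2.INTER_CUBIC)
cv2.imwrite('pics/v8.png',np.hstack([b,a]))
E
```

```text
t 14.4 pos [ 360.9 -306.2   74.6] jawdeg -78.6 F [ 0.8 -1.  -0.2] w 33.4 q [ 0.64  0.7   0.01  2.14 -0.01  0.3  -0.72]
 tilt: tool x [-0.e+00  1.e-04 -1.e+00]
 turn total deg [-0.03  0.    0.  ]
 shift after turn [ 0.6  0.1 -0. ]
 shift before turn [ 0.6  0.1 -0. ]
```

View pics/v8.png

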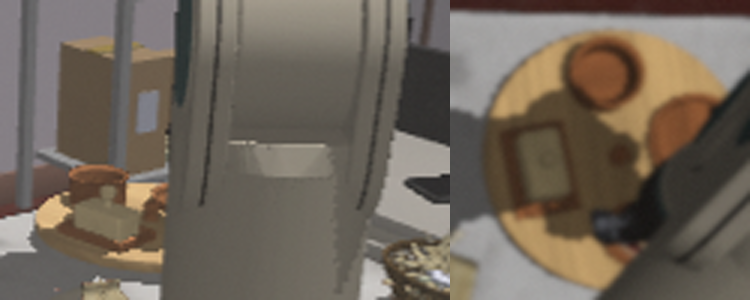

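Request:
jog_arm([
  [[0,0,0],[1,0,0],1],
  [[0,0,0],[0,0,0],1],
  [[0,0,0],[0,0,0],0.1],
  [[0,0,0],[0,0,0],-0.3],
  [[0,0,0],[0,0,0],-0.4],
  [[0,0,0],[-20,0,0],-0.4],
  [[0,0,0],[-50,0,0],-0.4],
  [[0,0,0],[-60,0,0],-0.4],
])

```text
clock: 15.5
eef_pos: [360.3, -305.7, 204.4]
tool_rot: [-0.87, 1.568, 2.47]
force: [1.1, -1.1, 0.1]
width: 59.9
```

Request:
jog_arm([
  [[0,0,0],[-50,0,0],-1],
  [[0,0,0],[0,0,0],-1],
])

```text
clock: 15.75
eef_pos: [362.8, -307.7, 257.4]
tool_rot: [2.299, 1.562, -0.644]
force: [0.4, 0.4, -0.7]
width: 85.6
```

```bash
python3 rel.py 436.6 36.3 200 101.4
```

```text
t 15.75 pos [ 362.8 -307.7  257.4] jawdeg -78.6 F [ 0.4  0.4 -0.7] w 85.6 q [ 0.63  0.38  0.02  1.99 -0.01  0.76 -0.72]
 tilt: tool x [ 0.0068 -0.0051 -1.    ]
 turn total deg [-0.03 -0.33 -0.37]
 shift after turn [  57.4 -322.6 -140.4]
 shift before turn [  56.2 -323.  -139.9]
```

Request:
jog_arm([
  [[0,0,0],[0,-53.8,-23.3],-1],
  [[0,0,0],[0,-53.8,-23.3],-1],
  [[0,0,0],[0,-53.8,-23.3],-1],
  [[0,0,0],[0,-53.8,-23.3],-1],
  [[0,0,0],[0,-53.8,-23.3],-1],
  [[0,0,0],[0,-53.8,-23.3],-1],
  [[0,0,0],[50,0,0],-1],
  [[0,0,0],[50,0,0],-1],
])

```text
clock: 16.75
eef_pos: [434.2, 39.0, 152.2]
tool_rot: [-2.617, 1.57, 0.726]
force: [0.3, -0.1, -1.0]
width: 85.3
```

Request:
jog_arm([
  [[0,0,0],[50,0,0],-1],
  [[0,0,0],[0,0,0],-1],
  [[0,0,0],[0,0,0],-1],
])

```text
clock: 17.12
eef_pos: [434.6, 37.8, 104.5]
tool_rot: [3.035, 1.57, 0.092]
force: [0.1, 1.2, 0.6]
width: 85.5
```

```bash
python3 rel.py 436.6 36.3 31 101.4
python3 - <<'E'
from h import *
s=save('scene','s9')
C=cloud(s); q=C[(np.hypot(C[...,0]-437,C[...,1]-36)<75)&(C[...,2]>45)&(C[...,2]<140)]
for k in range(75,120,4): 
    e=q[(q[:,2]>=k)&(q[:,2]<k+4)]
    if len(e): print(k,len(e),(e[:,:2].mean(0)).round())
b=cv2.resize(s['img'][120:230,210:350,::-1],None,fx=5,fy=5,interpolation=cv2.INTER_CUBIC)
cv2.imwrite('pics/v9.png',b)
t=load('s0') if 0 else save('top','t9')
import rim; rim.rims(t)
D=cloud(t); k=D[(np.hypot(D[...,0]-361,D[...,1]+306)<24)&(D[...,2]>64)&(D[...,2]<80)]; print('spool',k.mean(0),len(k))
E
```

```text
t 17.12 pos [434.6  37.8 104.5] jawdeg -78.6 F [0.1 1.2 0.6] w 85.5 q [-0.13  0.61 -0.04  2.23  0.07  0.31 -1.6 ]
 tilt: tool x [ 3.e-04  0.e+00 -1.e+00]
 turn total deg [-0.04 -0.02 -0.  ]
 shift after turn [73.5  1.9 -1.7]
 shift before turn [73.5  1.9 -1.7]
91 11 [436.  37.]
95 16 [435.  29.]
99 21 [430.  44.]
103 24 [433.  38.]
107 24 [430.  45.]
111 19 [432.  45.]
115 25 [432.  40.]
119 20 [431.  47.]
tinh 193 [ 445.9 -362.3] 2.38 34.4 [21 29 26 30 23 22 19 23]
both 169 [ 502.4 -277.9] 1.97 56.0 [18 23 24 25 25 18 17 19]
sph 84 [ 362.2 -305.8] 2.71 34.5 [19  8  1  5 13 12 11 15]
wh 167 ((418.73126220703125, -219.90370178222656), (82.61295318603516, 60.84943389892578), 11.067047119140625) [ 414.2 -219.    34.8]
deck (array([ 431.36019496, -288.87217895]), np.float64(22.770291713685776)) ((430.5563659667969, -284.64349365234375), (229.2781982421875, 236.38250732421875), 99.64541625976562)
knob [ 431.5 -292.1   43.4] 34
spool [ 362.26426698 -307.3791027    71.81930393] 176
```

View pics/v9.png

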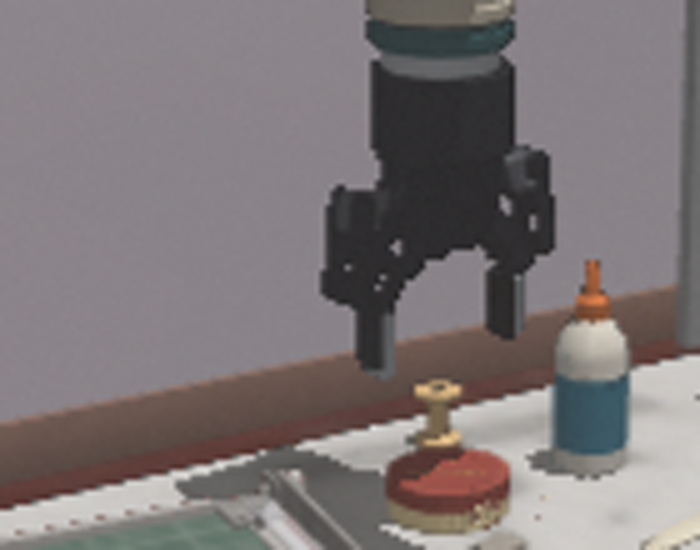

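Request:
jog_arm([
  [[0,0,0],[30,1.9,-1.7],-1],
  [[0,0,0],[25,0,0],-1],
  [[0,0,0],[18.5,0,0],-1],
  [[0,0,0],[0,0,0],-1],
  [[0,0,0],[0,0,0],1],
  [[0,0,0],[0,0,0],1],
  [[0,0,0],[0,0,0],1],
  [[0,0,0],[0,0,0],1],
])

```text
clock: 18.23
eef_pos: [433.9, 35.7, 47.3]
tool_rot: [0.371, 1.56, -2.569]
force: [-0.6, 4.3, 9.8]
width: 12.1
```

```bash
python3 rel.py 445.8 -362.7 250 101.4
```

```text
t 18.23 pos [433.9  35.7  47.3] jawdeg -78.4 F [-0.6  4.3  9.8] w 12.1 q [-0.    0.75 -0.22  2.24  0.71  0.23 -2.23]
 tilt: tool x [-0.0091 -0.0059 -0.9999]
 turn total deg [ 0.16  0.58 -0.23]
 shift after turn [-202.7  392.9   67.1]
 shift before turn [-200.4  393.5   70.2]
```

Request:
jog_arm([
  [[0,0,0],[-30,0,0],1],
  [[0,0,0],[-43.5,0,0],-1],
  [[0,0,0],[0,0,0],-1],
  [[0,0,0],[0,0,0],-1],
  [[0,0,0],[0,0,0],-1],
  [[0,0,0],[0,0,0],-1],
])

```text
clock: 18.98
eef_pos: [433.5, 34.1, 119.2]
tool_rot: [0.403, 1.554, -2.539]
force: [0.4, -0.2, -0.9]
width: 85.3
```

```bash
python3 rel.py 436.6 36.3 31 101.4
python3 - <<'E'
from h import *
s=save('scene','s10'); s0=load('scene0'); t=save('top','t10')
for d in (s0,s):
    h=cv2.cvtColor(d['img'],cv2.COLOR_RGB2HSV).astype(int); C=cloud(d)
    m=((h[...,0]<6)|(h[...,0]>172))&(h[...,1]>110)&(np.hypot(C[...,0]-437,C[...,1]-36)<60)&(C[...,2]<30)
    v,u=np.nonzero(m); print(m.sum(),u.mean(),v.mean(),(u.min()+u.max())/2,(v.min()+v.max())/2,C[m].mean(0).round(1))
E
```

```text
t 18.98 pos [433.5  34.1 119.2] jawdeg -78.5 F [ 0.4 -0.2 -0.9] w 85.3 q [ 0.15  0.61 -0.42  2.2   0.59  0.46 -2.12]
 tilt: tool x [-0.0138 -0.0095 -0.9999]
 turn total deg [ 0.05  0.88 -0.38]
 shift after turn [88.2 -1.6 -3.5]
 shift before turn [88.1 -2.1 -4.9]
197 300.0964467005076 214.91370558375635 299.5 215.5 [428.8  37.5  22.3]
23 297.8695652173913 220.2173913043478 297.0 220.0 [410.1  55.8  17.3]
```

Run:
```python
from h import *
s=load('s10');t=load('t10')
b=cv2.resize(s['img'][140:240,230:330,::-1],None,fx=4,fy=4,interpolation=cv2.INTER_CUBIC)
a=cv2.resize(t['img'][125:225,265:365,::-1],None,fx=4,fy=4,interpolation=cv2.INTER_CUBIC)
cv2.imwrite('pics/v10.png',np.hstack([b,a]))
h=cv2.cvtColor(s['img'],cv2.COLOR_RGB2HSV).astype(int)
print(h[214,290:312:3].tolist())
```

```text
[[4, 103, 84], [7, 99, 85], [6, 100, 84], [7, 98, 83], [6, 96, 82], [7, 103, 87], [3, 95, 83], [4, 93, 85]]
```

View pics/v10.png

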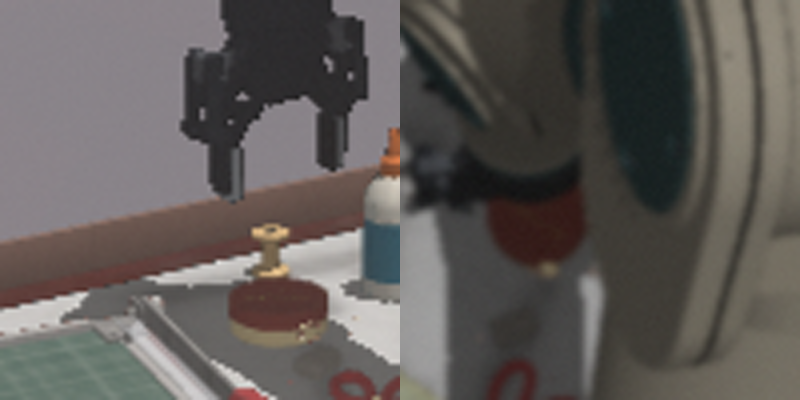

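Run:
```python
from h import *
for n,st in (('scene0',110),('s9',80),('s10',80),):
    d=load(n); h=cv2.cvtColor(d['img'],cv2.COLOR_RGB2HSV).astype(int); C=cloud(d)
    m=((h[...,0]<10)|(h[...,0]>170))&(h[...,1]>st)&(np.hypot(C[...,0]-437,C[...,1]-36)<60)&(C[...,2]>13)&(C[...,2]<32)
    m=cv2.morphologyEx(m.astype(np.uint8),cv2.MORPH_OPEN,np.ones((3,3)))>0
    v,u=np.nonzero(m); print(n,m.sum(),'u',u.min(),u.max(),'v',v.min(),v.max(),C[m].mean(0).round(1))
for n in ('t9','t10'):
    d=load(n); h=cv2.cvtColor(d['img'],cv2.COLOR_RGB2HSV).astype(int); C=cloud(d)
    m=((h[...,0]<10)|(h[...,0]>170))&(h[...,1]>100)&(np.hypot(C[...,0]-437,C[...,1]-36)<50)&(C[...,2]>13)&(C[...,2]<32)
    print(n,m.sum(),C[m].min(0).round(),C[m].max(0).round())
```

```text
scene0 194 u 288 311 v 209 220 [431.7  36.8  22.8]
s9 246 u 288 311 v 210 221 [427.5  40.5  21.8]
s10 241 u 288 311 v 210 221 [427.4  41.6  21.7]Traceback (most recent call last):
  File "<stdin>", line 10, in <module>
    return umr_minimum(a, axis, None, out, keepdims, initial, where)
ValueError: zero-size array to reduction operation minimum which has no identity
```

Request:
jog_arm([
  [[0,-6,0],[0,0,0],-1],
  [[0,0,0],[0,0,0],-1],
])

```text
clock: 19.32
eef_pos: [435.6, 34.7, 119.5]
tool_rot: [0.047, 1.455, -2.897]
force: [-0.4, 0.4, 0.7]
width: 85.2
```

```bash
python3 rel.py 438 36.3 31 101.4
```

```text
t 19.32 pos [435.6  34.7 119.5] jawdeg -78.6 F [-0.4  0.4  0.7] w 85.2 q [ 0.18  0.66 -0.49  2.11  0.52  0.62 -2.06]
 tilt: tool x [-0.1125 -0.0281 -0.9932]
 turn total deg [-0.03  6.65 -0.31]
 shift after turn [88.5 -1.1 -2.6]
 shift before turn [ 87.6  -1.6 -12.9]
```

Request:
jog_arm([
  [[0,0,0],[22,-1.6,-3.2],-1],
  [[0,0,0],[22,0,-3.2],-1],
  [[0,0,0],[10,0,-1.5],-1],
  [[0,0,0],[0,0,0],-1],
])

```text
clock: 19.82
eef_pos: [434.5, 35.5, 65.1]
tool_rot: [0.057, 1.451, -2.885]
force: [0.1, -0.8, 0.6]
width: 85.4
```

```bash
python3 rel.py 438 36.3 31 101.4
```

```text
t 19.82 pos [434.5  35.5  65.1] jawdeg -78.5 F [ 0.1 -0.8  0.6] w 85.4 q [ 0.11  0.75 -0.4   2.14  0.6   0.49 -2.13]
 tilt: tool x [-0.1153 -0.0302 -0.9929]
 turn total deg [ 0.04  6.83 -0.39]
 shift after turn [34.1 -0.1 -3.6]
 shift before turn [33.4 -0.3 -7.6]
```

Request:
jog_arm([
  [[0,0,0],[0,0,-4],-1],
  [[0,0,0],[13,-0.3,-1.5],-1],
  [[0,0,0],[12,0,-1.4],-1],
  [[0,0,0],[8,0,-0.7],-1],
  [[0,0,0],[0,0,0],-1],
])

```text
clock: 20.45
eef_pos: [438.1, 36.3, 30.9]
tool_rot: [0.056, 1.451, -2.886]
force: [-0.2, 1.1, 0.4]
width: 85.8
```

```bash
python3 rel.py 438 36.3 31 101.4
```

```text
t 20.45 pos [438.1  36.3  30.9] jawdeg -78.5 F [-0.2  1.1  0.4] w 85.8 q [ 0.07  0.82 -0.34  2.13  0.65  0.42 -2.17]
 tilt: tool x [-0.116  -0.0303 -0.9928]
 turn total deg [ 0.03  6.88 -0.39]
 shift after turn [-0.1 -0.   0.1]
 shift before turn [-0.  -0.   0.1]
```

Request:
jog_arm([
  [[0,0,0],[0,0,0],1],
  [[0,0,0],[0,0,0],1],
  [[0,0,0],[0,0,0],1],
  [[0,0,0],[-5,0,0.6],1],
  [[0,0,0],[-15,0,1.8],1],
  [[0,0,0],[-40,0,4.8],1],
  [[0,0,0],[0,0,0],1],
])

```text
clock: 21.32
eef_pos: [440.3, 37.0, 94.8]
tool_rot: [0.06, 1.458, -2.883]
force: [0.8, -0.7, -0.8]
width: 65.3
```

```bash
python3 rel.py 438 36.3 250 101.4;  python3 - <<'E'
from h import *
s=save('scene','s11')
b=cv2.resize(s['img'][140:240,240:360,::-1],None,fx=5,fy=5,interpolation=cv2.INTER_CUBIC)
cv2.imwrite('pics/v11.png',b)
E
```

```text
t 21.32 pos [440.3  37.   94.8] jawdeg -78.6 F [ 0.8 -0.7 -0.8] w 65.3 q [ 0.15  0.7  -0.45  2.11  0.56  0.57 -2.1 ]
 tilt: tool x [-0.1091 -0.0289 -0.9936]
 turn total deg [-0.02  6.47 -0.39]
 shift after turn [-155.2    0.2    2.4]
 shift before turn [-154.     1.3   19.9]
```

View pics/v11.png

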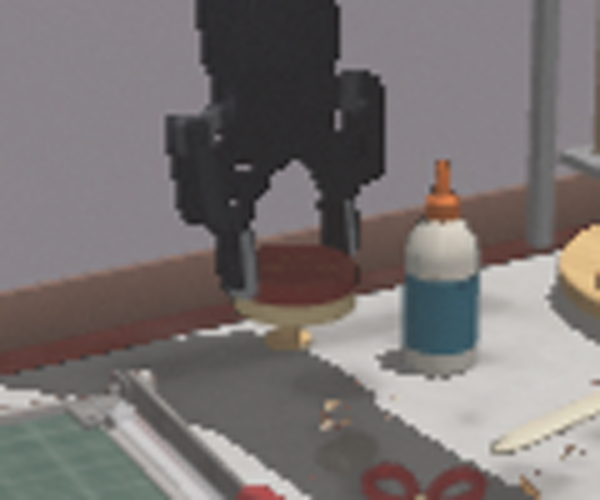

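Request:
jog_arm([
  [[0,0,0],[-50,0,6],1],
  [[0,0,0],[-55,0,6.5],1],
  [[0,0,0],[-50,0,7.4],1],
  [[0,3.2,0],[0,0,0],1],
  [[0,3.3,0],[0,0,0],1],
  [[0,0,0],[0,0,0],1],
])

```text
clock: 22.12
eef_pos: [435.6, 36.7, 248.1]
tool_rot: [0.819, 1.56, -2.124]
force: [0.5, 0.5, -0.8]
width: 65.1
```

```bash
python3 rel.py 445.2 -362.8 250 101.4
```

```text
t 22.12 pos [435.6  36.7 248.1] jawdeg -78.6 F [ 0.5  0.5 -0.8] w 65.1 q [ 0.33  0.4  -0.65  2.07  0.35  0.78 -1.91]
 tilt: tool x [-0.0054 -0.0088 -0.9999]
 turn total deg [ 0.02  0.4  -0.43]
 shift after turn [ -1.9 393.6  69.6]
 shift before turn [  1.5 393.5  69.7]
```

Request:
jog_arm([
  [[0,0.4,-0.4],[0,0,0],1],
  [[0,0,0],[0,56.2,10],1],
  [[0,0,0],[0,56.2,10],1],
  [[0,0,0],[0,56.2,10],1],
  [[0,0,0],[0,56.2,10],1],
  [[0,0,0],[0,56.2,10],1],
  [[0,0,0],[0,56.2,10],1],
  [[0,0,0],[0,56.2,10],1],
])

```text
clock: 23.12
eef_pos: [446.4, -364.1, 247.5]
tool_rot: [-2.484, 1.568, 0.857]
force: [1.4, -0.7, -0.2]
width: 65.4
```

Request:
jog_arm([
  [[0,0,0],[50,0,0],1],
  [[0,0,0],[50,0,0],1],
  [[0,0,0],[50,0,0],1],
  [[0,0,0],[0,0,0],1],
  [[0,0,0],[0,0,0],1],
])

```text
clock: 23.75
eef_pos: [447.9, -362.3, 99.2]
tool_rot: [3.006, 1.567, 0.064]
force: [-0.1, -0.6, -0.8]
width: 64.7
```

```bash
python3 rel.py 445.2 -362.8 58 101.4
python3 - <<'E'
from h import *
s=save('scene','s12');t=save('top','t12')
b=cv2.resize(s['img'][110:210,350:490,::-1],None,fx=4,fy=4,interpolation=cv2.INTER_CUBIC)[:,:380]
a=cv2.resize(t['img'][125:225,380:480,::-1],None,fx=4,fy=4,interpolation=cv2.INTER_CUBIC)
cv2.imwrite('pics/v12.png',np.hstack([b,a]))
E
```

```text
t 23.75 pos [ 447.9 -362.3   99.2] jawdeg -78.6 F [-0.1 -0.6 -0.8] w 64.7 q [ 0.93  0.78 -0.47  1.85  0.55  0.64 -1.25]
 tilt: tool x [ 3.6e-03  2.0e-04 -1.0e+00]
 turn total deg [ 0.04 -0.21 -0.03]
 shift after turn [41.2 -0.   2.8]
 shift before turn [41.2 -0.   2.9]
```

View pics/v12.png

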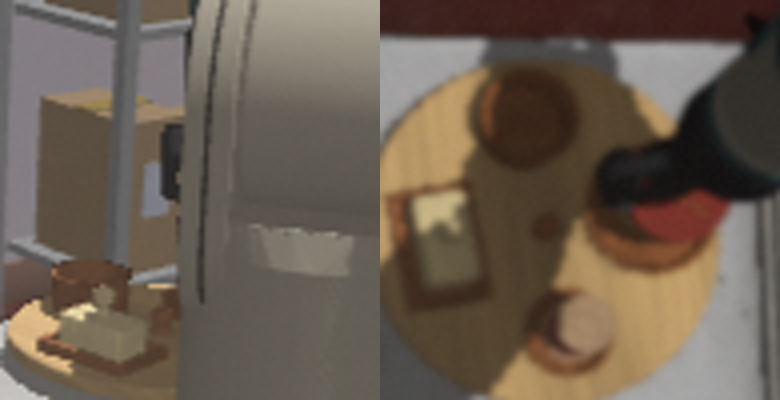

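```bash
cat > lid.py <<'E'
from meas import *
import sys
d=load(sys.argv[1]); zt=float(sys.argv[2]); x,y=float(sys.argv[3]),float(sys.argv[4])
h=cv2.cvtColor(d['img'],cv2.COLOR_RGB2HSV).astype(int); C=cloud(d)
m=((h[...,0]<9)|(h[...,0]>170))&(h[...,1]>110)&(np.abs(C[...,2]-zt)<7)&(np.hypot(C[...,0]-x,C[...,1]-y)<45)
P=C[m]; print(len(P),'z',np.median(P[:,2]),'z vs x,y slope',np.linalg.lstsq(np.c_[P[:,:2]-P[:,:2].mean(0),np.ones(len(P))],P[:,2],rcond=None)[0].round(3))
c=np.array([x,y])
for _ in range(8):
    v=P[:,:2]-c; a=np.degrees(np.arctan2(v[:,1],v[:,0]))//8; r=np.hypot(*v.T)
    E=np.array([P[a==k][r[a==k].argmax(),:2] for k in np.unique(a)]); rr=np.hypot(*(E-c).T)
    E=E[np.abs(rr-34.2)<4]; c,s=circfit(E,34.2)
print('centre',c,s,len(E))
E
python3 lid.py top0 24.5 437 36; python3 lid.py t12 92.5 449 -362
```

```text
449 z 24.43447707274845 z vs x,y slope [-0.000e+00 -2.000e-03  2.449e+01]
centre [436.05507919  37.28132061] 1.3353014567816528 35
207 z 89.53608151710796 z vs x,y slope [3.5000e-02 1.7000e-02 8.9734e+01]
centre [ 448.14101182 -361.8547143 ] 1.1632539525250878 20
```

Request:
jog_arm([
  [[0,-2,0],[0,0.5,1.7],1],
  [[0,0,0],[15,0,0],1],
  [[0,0,0],[4,0,0],1],
  [[0,0,0],[0,0,0],1],
  [[0,0,0],[0,0,0],1],
])

```text
clock: 24.48
eef_pos: [444.5, -362.9, 79.2]
tool_rot: [-0.007, 1.538, -2.949]
force: [0.7, 0.3, -0.9]
width: 64.9
```

```bash
python3 rel.py 445.2 -362.8 58 101.4
python3 - <<'E'
from h import *
t=save('top','t13')
E
python3 lid.py t13 70 446 -362
```

```text
t 24.48 pos [ 444.5 -362.9   79.2] jawdeg -78.6 F [ 0.7  0.3 -0.9] w 64.9 q [ 0.89  0.81 -0.43  1.84  0.57  0.64 -1.27]
 tilt: tool x [-0.0319 -0.0062 -0.9995]
 turn total deg [0.03 1.86 0.01]
 shift after turn [21.2 -0.  -0.7]
 shift before turn [21.2 -0.  -1.4]
224 z 69.72814248846908 z vs x,y slope [4.9000e-02 1.5000e-02 6.9588e+01]
centre [ 443.98806055 -362.86340846] 0.9131225362172357 20
```

Run:
```python
from meas import *
for n,zt,x,y in (('top0',24.5,437,36),('t12',89.5,448,-362),('t13',69.5,444.5,-362.5)):
    d=load(n); h=cv2.cvtColor(d['img'],cv2.COLOR_RGB2HSV).astype(int); C=cloud(d)
    m=((h[...,0]<9)|(h[...,0]>170))&(h[...,1]>110)&(np.abs(C[...,2]-zt)<9)&(np.hypot(C[...,0]-x,C[...,1]-y)<45)
    for er in (1,3,5):
        mm=cv2.erode(m.astype(np.uint8),np.ones((er,er)))>0; P=C[mm]
        r=least_squares(lambda p:p[0]*(P[:,0]-x)+p[1]*(P[:,1]-y)+p[2]-P[:,2],[0,0,zt],loss='soft_l1',f_scale=1)
        print(n,er,len(P),r.x.round(3),np.std(r.fun).round(2))
```

```text
top0 1 452 [ 6.0000e-03 -1.0000e-03  2.4434e+01] 2.68
top0 3 343 [-3.0000e-03 -6.0000e-03  2.4232e+01] 2.66
top0 5 243 [4.00e-03 1.00e-02 2.42e+01] 2.61
t12 1 222 [6.8000e-02 1.6000e-02 9.0676e+01] 2.58
t12 3 150 [3.7000e-02 3.2000e-02 9.0084e+01] 2.25
t12 5 90 [4.9000e-02 3.7000e-02 8.9948e+01] 2.26
t13 1 227 [4.8000e-02 7.0000e-03 7.0548e+01] 2.61
t13 3 125 [-3.0000e-02  3.0000e-03  6.9075e+01] 2.45
t13 5 46 [-8.3000e-02 -1.2000e-02  6.7812e+01] 2.39
```

```bash
python3 - <<'E'
from meas import *
L=[get_image('top') for _ in range(10)]
d=L[0]; d['range_z']=np.mean([l['range_z'] for l in L],axis=0); np.save('pics/t14.npy',d,allow_pickle=True)
h=cv2.cvtColor(d['img'],cv2.COLOR_RGB2HSV).astype(int); C=cloud(d); x,y=444.5,-362.5
m=((h[...,0]<9)|(h[...,0]>170))&(h[...,1]>110)&(np.abs(C[...,2]-69)<8)&(np.hypot(C[...,0]-x,C[...,1]-y)<45)
for er in (1,3,5):
    mm=cv2.erode(m.astype(np.uint8),np.ones((er,er)))>0; P=C[mm]
    r=least_squares(lambda p:p[0]*(P[:,0]-x)+p[1]*(P[:,1]-y)+p[2]-P[:,2],[0,0,69],loss='soft_l1',f_scale=.5)
    print(er,len(P),r.x.round(3),np.std(r.fun).round(2))
E
python3 lid.py t14 69 444.5 -362.5
```

```text
1 224 [5.9000e-02 2.2000e-02 7.0735e+01] 1.49
3 115 [4.0000e-02 2.9000e-02 7.0406e+01] 0.77
5 39 [5.6000e-02 2.8000e-02 7.0487e+01] 0.65
222 z 69.64422623856876 z vs x,y slope [7.4000e-02 1.5000e-02 6.9474e+01]
centre [ 444.09166171 -362.5149574 ] 0.9586500231541902 20
```

Request:
jog_arm([
  [[0,-3.8,0],[0,0,0],1],
  [[0,0,0],[0,0,0],1],
  [[0,0,0],[0,0,0],1],
])

```text
clock: 25.4
eef_pos: [444.2, -362.8, 79.0]
tool_rot: [-0.004, 1.472, -2.946]
force: [-0.5, 0.6, -0.7]
width: 65.1
```

```bash
cat > lv.py <<'E'
from meas import *
import sys
x,y,z=444.5,-362.5,float(sys.argv[1])
L=[get_image('top') for _ in range(14)]
d=L[0]; R=np.array([l['range_z'] for l in L]); d['range_z']=np.median(R,axis=0); np.save('pics/tl.npy',d,allow_pickle=True)
h=cv2.cvtColor(d['img'],cv2.COLOR_RGB2HSV).astype(int); C=cloud(d)
m=((h[...,0]<9)|(h[...,0]>170))&(h[...,1]>110)&(np.abs(C[...,2]-z)<8)&(np.hypot(C[...,0]-x,C[...,1]-y)<45)
for er in (2,3,4):
    mm=cv2.erode(m.astype(np.uint8),np.ones((er,er)))>0; P=C[mm]
    r=least_squares(lambda p:p[0]*(P[:,0]-x)+p[1]*(P[:,1]-y)+p[2]-P[:,2],[0,0,z],loss='soft_l1',f_scale=.5)
    print(er,len(P),r.x.round(3),np.std(r.fun).round(2))
E
python3 lv.py 69; python3 lid.py tl 69 444.5 -362.5; python3 rel.py 445.2 -362.8 58 101.4
```

```text
2 238 [0.0000e+00 5.0000e-03 7.0777e+01] 0.96
3 193 [4.000e-03 1.500e-02 7.085e+01] 0.76
4 152 [5.0000e-03 1.7000e-02 7.0898e+01] 0.78
282 z 70.77439016425762 z vs x,y slope [ 2.0000e-02 -4.0000e-03  7.0647e+01]
centre [ 442.87227621 -362.54348002] 0.9816604505194195 22
t 26.1 pos [ 444.5 -362.9   79.1] jawdeg -78.6 F [-0.8 -1.1 -0.7] w 65.0 q [ 0.85  0.82 -0.41  1.8   0.57  0.72 -1.29]
 tilt: tool x [-0.097  -0.0193 -0.9951]
 turn total deg [0.04 5.68 0.01]
 shift after turn [21.1  0.1 -0.7]
 shift before turn [21.   0.1 -2.8]
```

Request:
jog_arm([
  [[0,0,0],[0,0.5,-2.4],1],
  [[0,0,0],[5,0,-0.5],1],
  [[0,0,0],[4,0,-0.4],1],
  [[0,0,0],[3.5,0,-0.3],1],
  [[0,0,0],[0,0,0],1],
  [[0,0,0],[0,0,0],1],
])

```text
clock: 26.85
eef_pos: [446.9, -362.9, 66.3]
tool_rot: [-0.003, 1.472, -2.945]
force: [-0.1, -0.1, -0.5]
width: 65.0
```

```bash
python3 lv.py 58; python3 lid.py tl 58 445.5 -362.5; python3 rel.py 445.2 -362.8 58 101.4; python3 -c "
from h import *; import rim
rim.rims(load('tl'))"
```

```text
2 240 [-6.000e-03  4.000e-03  5.795e+01] 0.93
3 196 [-8.000e-03  1.300e-02  5.794e+01] 0.78
4 153 [-1.4000e-02  1.0000e-03  5.7754e+01] 0.79
283 z 58.01521642923194 z vs x,y slope [ 9.0000e-03 -2.0000e-03  5.7903e+01]
centre [ 445.24182814 -363.09008172] 0.7841962312538746 22
t 27.55 pos [ 446.9 -362.9   66.3] jawdeg -78.6 F [ 0.2 -0.7 -0.7] w 65.4 q [ 0.84  0.84 -0.4   1.8   0.58  0.7  -1.3 ]
 tilt: tool x [-0.097  -0.0194 -0.9951]
 turn total deg [0.04 5.68 0.01]
 shift after turn [ 8.3 -0.5  1.7]
 shift before turn [ 8.5 -0.4  0.8]
tinh 97 [ 446.3 -362.8] 1.7 34.4 [28 15  0  0 12  0 18 24]
both 174 [ 502.4 -277.8] 1.9 55.6 [19 23 26 29 24 19 17 17]
sph 102 [ 362.  -305.9] 1.65 34.2 [18 12  0  7 16 17 16 16]
wh 223 ((418.5668029785156, -220.45211791992188), (82.24205780029297, 60.949398040771484), 10.969170570373535) [ 417.9 -219.7   34.5]
deck (array([ 431.16242593, -288.59450685]), np.float64(24.020742685028342)) ((428.90924072265625, -282.5126647949219), (223.5140380859375, 239.3763885498047), 115.35984802246094)
knob [ 431.5 -291.6   42.9] 37
```

Request:
jog_arm([
  [[0,0,0],[2,0,-0.5],1],
  [[0,0,0],[2,0,-0.2],1],
  [[0,0,0],[1.5,0,-0.2],1],
  [[0,0,0],[0,0,0],1],
])

```text
clock: 28.05
eef_pos: [447.1, -362.8, 60.6]
tool_rot: [-0.005, 1.471, -2.947]
force: [-0.6, 0.1, -0.5]
width: 65.1
```

```bash
python3 lv.py 53; python3 rel.py; python3 -c "
from h import *; import rim
rim.rims(load('tl'))"
```

```text
2 225 [-2.0000e-03  1.3000e-02  5.2546e+01] 0.9
3 180 [-6.0000e-03  1.5000e-02  5.2496e+01] 0.83
4 135 [-9.0000e-03  1.6000e-02  5.2458e+01] 0.82
t 28.75 pos [ 447.3 -362.8   60.8] jawdeg -78.6 F [-1.   0.7 -0.1] w 65.1 q [ 0.84  0.85 -0.4   1.8   0.59  0.69 -1.3 ]
 tilt: tool x [-0.097  -0.0194 -0.9951]
tinh 104 [ 446.5 -362.8] 1.67 34.3 [28 22  0  0 12  0 18 24]
both 173 [ 502.4 -277.9] 1.87 55.6 [20 21 26 29 23 20 17 17]
sph 103 [ 361.9 -305.9] 1.65 34.4 [18 12  0  7 17 17 16 16]
wh 220 ((418.54400634765625, -220.40179443359375), (82.23641967773438, 60.663185119628906), 11.396328926086426) [ 417.9 -219.8   34.7]
deck (array([ 431.23546139, -288.67445791]), np.float64(24.19226905298625)) ((428.99383544921875, -282.61712646484375), (223.5947723388672, 239.22515869140625), 115.30829620361328)
knob [ 431.5 -291.6   43. ] 37
```

Request:
jog_arm([
  [[0,0,0],[1.3,0,-0.1],1],
  [[0,0,0],[0,0,0],1],
  [[0,0,0],[0,0,0],-0.6],
  [[0,0,0],[0,0,0],-0.8],
  [[0,0,0],[0,0,0],-0.85],
  [[0,0,0],[-20,0,2],-0.85],
  [[0,0,0],[-50,0,5],-0.85],
  [[0,0,0],[-60,0,6],-0.85],
])

```text
clock: 29.75
eef_pos: [446.7, -362.5, 192.1]
tool_rot: [-0.014, 1.471, -2.955]
force: [0.6, -0.5, 0.3]
width: 78.9
```

Request:
jog_arm([
  [[0,2.8,0],[-50,0,0],-0.5],
  [[0,2.8,0],[0,0,0],-0.5],
])

```text
clock: 30.0
eef_pos: [455.2, -362.6, 246.0]
tool_rot: [2.34, 1.56, -0.601]
force: [-0.5, -0.6, -2.0]
width: 63.7
```

```bash
python3 rel.py 448.9 -67.3 250 101.4
```

```text
t 30.0 pos [ 455.2 -362.6  246. ] jawdeg -78.5 F [-0.5 -0.6 -2. ] w 63.7 q [ 0.99  0.59 -0.57  1.72  0.39  0.93 -1.11]
 tilt: tool x [ 0.0085 -0.0059 -0.9999]
 turn total deg [ 0.1  -0.41 -0.43]
 shift after turn [  -4.  -290.7  -52.2]
 shift before turn [  -5.8 -290.6  -52.8]
```

Request:
jog_arm([
  [[0,-0.4,-0.4],[-4,0,0],-0.4],
  [[0,0,0],[0,-58.1,-10.5],-0.4],
  [[0,0,0],[0,-58.1,-10.5],-0.4],
  [[0,0,0],[0,-58.1,-10.5],-0.4],
  [[0,0,0],[0,-58.1,-10.5],-0.4],
  [[0,0,0],[0,-58.1,-10.5],-0.4],
  [[0,0,0],[30,0,0],-0.4],
  [[0,0,0],[50,0,0],-0.4],
])

```text
clock: 31.0
eef_pos: [447.0, -65.4, 166.1]
tool_rot: [-0.825, 1.564, 2.519]
force: [0.9, -1.3, 0.2]
width: 59.5
```

Request:
jog_arm([
  [[0,0,0],[0,0,0],-0.4],
  [[0,0,0],[0,0,0],-0.4],
])

```text
clock: 31.25
eef_pos: [445.9, -66.1, 166.6]
tool_rot: [-0.738, 1.56, 2.604]
force: [0.1, -0.2, 0.1]
width: 59.6
```

```bash
python3 rel.py 448.9 -67.3 79 101.4
python3 - <<'E'
from meas import *
s=save('scene','s15');t=save('top','t15')
b=cv2.resize(s['img'][110:210,290:390,::-1],None,fx=4,fy=4,interpolation=cv2.INTER_CUBIC)
a=cv2.resize(t['img'][125:225,380:480,::-1],None,fx=4,fy=4,interpolation=cv2.INTER_CUBIC)
cv2.imwrite('pics/v15.png',np.hstack([b,a]))
C=cloud(s); q=C[(np.hypot(C[...,0]-440,C[...,1]+66)<40)&(C[...,2]>10)&(C[...,2]<75)]; print('bottle',circfit(q[:,:2],21.5))
import rim; rim.rims(t)
C=cloud(t); q=C[(np.hypot(C[...,0]-446,C[...,1]+362)<45)&(C[...,2]>43)&(C[...,2]<58)]; print('tin',q.mean(0),((q.min(0)+q.max(0))/2),len(q))
E
python3 lid.py t15 51 446 -362
```

```text
t 31.25 pos [445.9 -66.1 166.6] jawdeg -78.5 F [ 0.1 -0.2  0.1] w 59.6 q [ 0.45  0.55 -0.52  2.13  0.47  0.59 -1.78]
 tilt: tool x [-0.009   0.0054 -0.9999]
 turn total deg [0.06 0.44 0.4 ]
 shift after turn [87.6  1.8 -2.7]
 shift before turn [87.5  2.4 -3.4]
bottle (array([448.34112759, -67.36925981]), np.float64(2.1528720814327023))
0 z nan z vs x,y slope [0. 0. 0.]meas.py:5: RuntimeWarning: Mean of empty slice.
  s=least_squares(f,P.mean(0),loss='soft_l1',f_scale=2); return s.x,np.std(s.fun)
  ret = um.true_divide(
Traceback (most recent call last):
  File "rim.py", line 11, in rims
    p,s=circfit(q[:,:2],r); a=np.histogram(np.degrees(np.arctan2(q[:,1]-p[1],q[:,0]-p[0])),8)[0]
        ~~~~~~~^^^^^^^^^^^
  File "meas.py", line 5, in circfit
    s=least_squares(f,P.mean(0),loss='soft_l1',f_scale=2); return s.x,np.std(s.fun)
ValueError: Initial guess is outside of provided bounds
  return _methods._mean(a, axis=axis, dtype=dtype,
  ret = ret.dtype.type(ret / rcount)
lid.py:6: RuntimeWarning: Mean of empty slice.
  P=C[m]; print(len(P),'z',np.median(P[:,2]),'z vs x,y slope',np.linalg.lstsq(np.c_[P[:,:2]-P[:,:2].mean(0),np.ones(len(P))],P[:,2],rcond=None)[0].round(3))
  ret = um.true_divide(
Traceback (most recent call last):
  File "lid.py", line 10, in <module>
    E=np.array([P[a==k][r[a==k].argmax(),:2] for k in np.unique(a)]); rr=np.hypot(*(E-c).T)
                                                                                    ~^~
ValueError: operands could not be broadcast together with shapes (0,) (2,)
```

View pics/v15.png

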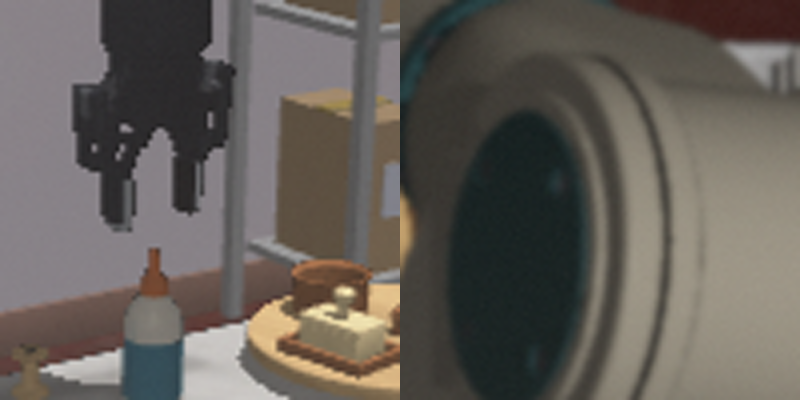

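Request:
jog_arm([
  [[0,0.4,0.4],[0,0,0],-0.4],
  [[0,0,0],[0,1.8,-2.7],-0.4],
  [[0,0,0],[30,0,0],-0.4],
  [[0,0,0],[30,0,0],-0.4],
  [[0,0,0],[15,0,0],-0.4],
  [[0,0,0],[8,0,0],-0.4],
  [[0,0,0],[0,0,0],-0.4],
])

```text
clock: 32.22
eef_pos: [448.1, -67.6, 82.5]
tool_rot: [-0.134, 1.569, -3.076]
force: [-0.0, -0.1, 0.3]
width: 59.6
```

```bash
python3 rel.py 448.9 -67.3 79 101.4
```

```text
t 32.23 pos [448.1 -67.6  82.5] jawdeg -78.6 F [-0.  -0.1  0.3] w 59.6 q [ 0.32  0.69 -0.34  2.18  0.64  0.37 -1.92]
 tilt: tool x [-1.6e-03 -1.0e-04 -1.0e+00]
 turn total deg [0.05 0.09 0.01]
 shift after turn [ 3.5 -0.1 -0.8]
 shift before turn [ 3.5 -0.1 -0.8]
```

Request:
jog_arm([
  [[0,0,0],[2,0,-0.6],-0.4],
  [[0,0,0],[1.5,0,0],-0.4],
  [[0,0,0],[0,0,0],-0.4],
  [[0,0,0],[0,0,0],1],
  [[0,0,0],[0,0,0],1],
  [[0,0,0],[0,0,0],1],
  [[0,0,0],[0,0,0],1],
])

```text
clock: 33.1
eef_pos: [448.8, -67.5, 79.6]
tool_rot: [0.314, 1.57, -2.628]
force: [-0.5, -0.2, 6.9]
width: 40.7
```

```bash
python3 rel.py 448.9 -67.3 79 101.4
```

```text
t 33.1 pos [448.8 -67.5  79.6] jawdeg -78.6 F [-0.5 -0.2  6.9] w 40.7 q [ 0.32  0.69 -0.33  2.19  0.64  0.36 -1.93]
 tilt: tool x [-6.e-04 -3.e-04 -1.e+00]
 turn total deg [ 0.04  0.04 -0.01]
 shift after turn [ 0.6 -0.1 -0.1]
 shift before turn [ 0.6 -0.1 -0.1]
```

Request:
jog_arm([
  [[0,0,0],[-10,0,0],1],
  [[0,0,0],[-40,0,0],1],
  [[0,0,0],[-50,0,0],1],
  [[0,0,0],[-30,0,0],1],
  [[0,0,0],[0,0,0],1],
  [[0,0,0],[0,0,0],1],
])

```text
clock: 33.85
eef_pos: [448.0, -67.7, 208.6]
tool_rot: [-0.129, 1.568, -3.071]
force: [-0.2, 0.3, -1.5]
width: 40.2
```

```bash
python3 rel.py 502.2 -277.9 205 101.4
```

```text
t 33.85 pos [448.  -67.7 208.6] jawdeg -78.6 F [-0.2  0.3 -1.5] w 40.2 q [ 0.51  0.48 -0.59  2.09  0.42  0.69 -1.73]
 tilt: tool x [-2.7e-03 -2.0e-04 -1.0e+00]
 turn total deg [0.02 0.15 0.02]
 shift after turn [  3.6 216.7 -11.6]
 shift before turn [  3.5 216.7 -11.5]
```

Request:
jog_arm([
  [[0,0,0],[0,43.3,-2.3],1],
  [[0,0,0],[0,43.3,-2.3],1],
  [[0,0,0],[0,43.3,-2.3],1],
  [[0,0,0],[0,43.3,-2.3],1],
  [[0,0,0],[0,43.3,-2.3],1],
  [[0,0,0],[30,0,0],1],
  [[0,0,0],[0,0,0],1],
  [[0,0,0],[0,0,0],1],
])

```text
clock: 34.85
eef_pos: [502.9, -276.2, 178.7]
tool_rot: [-0.64, 1.568, 2.703]
force: [0.0, -0.5, -1.0]
width: 40.3
```

```bash
python3 rel.py 502.2 -277.9 140 101.4
python3 - <<'E'
from meas import *
s=save('scene','s16'); C=cloud(s); s0=load('scene0'); C0=cloud(s0)
st=read_state()['eef_pos']; zb=st[2]-79.6
q=C[(np.hypot(C[...,0]-st[0],C[...,1]-st[1])<40)&(C[...,2]>zb-4)&(C[...,2]<zb+52)]
print(len(q),'zmin',q[:,2].min())
for a,b in ((0,18),(18,36),(36,52)):
    e=q[(q[:,2]>zb+a)&(q[:,2]<zb+b)]; print(a,len(e),circfit(e[:,:2],21.5))
r=C0[(np.hypot(C0[...,0]-502,C0[...,1]+278)<40)&(C0[...,2]>28)&(C0[...,2]<52)]; print('holder scene',len(r),circfit(r[:,:2],33.5))
E
```

```text
t 34.85 pos [ 502.9 -276.2  178.7] jawdeg -78.5 F [ 0.  -0.5 -1. ] w 40.3 q [ 0.8   0.67 -0.56  1.8   0.47  0.81 -1.36]
 tilt: tool x [-0.0024  0.0011 -1.    ]
 turn total deg [0.13 0.12 0.09]
 shift after turn [38.7  1.5  1. ]
 shift before turn [38.7  1.5  0.9]
224 zmin 98.6177823959232
0 69 (array([ 502.85701003, -276.98757144]), np.float64(2.742695478816772))
18 80 (array([ 502.65169292, -275.9204532 ]), np.float64(2.1781458273731737))
36 70 (array([ 502.69066426, -276.68302236]), np.float64(2.581933795233497))
holder scene 198 (array([ 503.57421782, -276.49057064]), np.float64(3.600093694318421))
```

Request:
jog_arm([
  [[0,0,0],[20,1.2,0.4],1],
  [[0,0,0],[18,0,0],1],
  [[0,0,0],[0,0,0],1],
  [[0,0,0],[0,0,0],1],
])

```text
clock: 35.4
eef_pos: [503.2, -278.4, 141.5]
tool_rot: [0.05, 1.57, -2.892]
force: [-0.0, -0.7, -1.5]
width: 40.1
```

```bash
python3 rel.py 502.5 -277.4 106 101.4
python3 - <<'E'
from h import *
s=save('scene','s17'); t=save('top','t17')
b=cv2.resize(s['img'][120:210,350:440,::-1],None,fx=4.4,fy=4.4,interpolation=cv2.INTER_CUBIC)
a=cv2.resize(t['img'][130:220,375:465,::-1],None,fx=4.4,fy=4.4,interpolation=cv2.INTER_CUBIC)
cv2.imwrite('pics/v17.png',np.hstack([b,a]))
E
python3 lid.py t17 51 446 -362
```

```text
t 35.4 pos [ 503.2 -278.4  141.5] jawdeg -78.5 F [-0.  -0.7 -1.5] w 40.1 q [ 0.78  0.72 -0.52  1.83  0.51  0.73 -1.39]
 tilt: tool x [-6.e-04 -2.e-04 -1.e+00]
 turn total deg [ 0.06  0.04 -0.  ]
 shift after turn [35.5 -1.1  0.5]
 shift before turn [35.5 -1.2  0.4]
540 z 50.77387797049175 z vs x,y slope [3.0000e-03 2.0000e-03 5.0706e+01]
centre [ 445.61809275 -363.2977672 ] 0.968496513141105 46
```

View pics/v17.png

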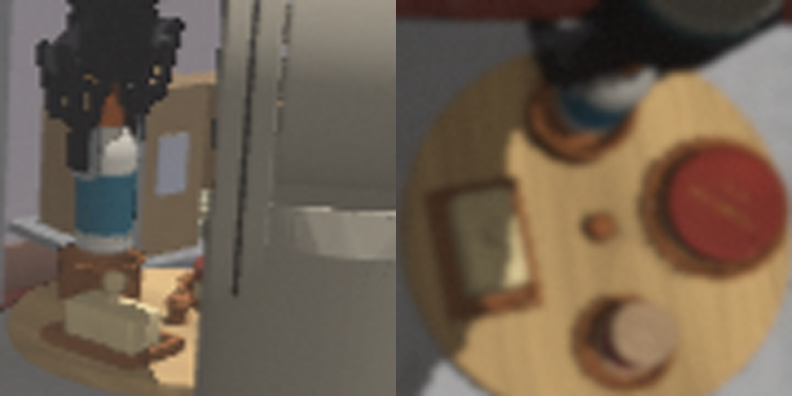

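Request:
jog_arm([
  [[0,0,0],[5,-0.8,0.3],1],
  [[0,0,0],[8,0,0],1],
  [[0,0,0],[8,0,0],1],
  [[0,0,0],[8,0,0],1],
  [[0,0,0],[4,0,0],1],
  [[0,0,0],[0,0,0],1],
  [[0,0,0],[0,0,0],1],
])

```text
clock: 36.38
eef_pos: [502.4, -277.9, 108.2]
tool_rot: [-0.101, 1.57, -3.043]
force: [0.4, -1.2, -1.0]
width: 40.6
```

```bash
python3 rel.py 502.5 -277.4 105.5 101.4
python3 - <<'E'
from h import *; import rim
t=save('top','t18')
rim.rims(t)
E
python3 lid.py t18 51 446 -362
```

```text
t 36.38 pos [ 502.4 -277.9  108.2] jawdeg -78.6 F [ 0.4 -1.2 -1. ] w 40.6 q [ 0.76  0.77 -0.49  1.85  0.55  0.67 -1.42]
 tilt: tool x [-1.e-03 -1.e-04 -1.e+00]
 turn total deg [0.04 0.06 0.01]
 shift after turn [ 2.7 -0.5 -0.2]
 shift before turn [ 2.7 -0.5 -0.2]
tinh 158 [ 446.4 -363.1] 2.35 34.6 [25 20  9 14 25 20 23 22]
both 89 [ 504.2 -278.8] 3.56 56.2 [23 20  1  0  0  0 19 26]
sph 92 [ 362.  -306.4] 2.81 34.6 [14 11  0  5 17 14 19 12]
wh 193 ((327.5018615722656, -110.40608215332031), (95.36190795898438, 370.93914794921875), 39.65507888793945) [ 415.5 -215.6   53.7]
deck (array([ 427.9795809 , -287.90837504]), np.float64(25.57706264101044)) ((421.54791259765625, -285.0068054199219), (215.49436950683594, 235.726318359375), 176.6054229736328)
knob [ 431.6 -292.2   42.8] 34
535 z 50.7707133381698 z vs x,y slope [9.0000e-03 3.0000e-03 5.0853e+01]
centre [ 445.64711669 -363.21994803] 0.9920597460360919 45
```

Carousel unmoved; lower the last 2.5 mm, release, retreat.

Request:
jog_arm([
  [[0,0,0],[1.5,0,0],1],
  [[0,0,0],[1,0,0],1],
  [[0,0,0],[0,0,0],1],
  [[0,0,0],[0,0,0],0],
  [[0,0,0],[0,0,0],-0.3],
  [[0,0,0],[0,0,0],-0.5],
  [[0,0,0],[-15,0,0],-0.5],
  [[0,0,0],[-40,0,0],-0.5],
])

```text
clock: 37.42
eef_pos: [501.3, -277.5, 160.4]
tool_rot: [-0.554, 1.566, 2.787]
force: [0.1, -0.7, 0.3]
width: 63.8
```

Request:
jog_arm([
  [[0,0,0],[-60,0,0],-0.5],
  [[0,0,0],[-50,0,0],-0.5],
  [[0,0,0],[0,-50,0],-0.5],
  [[0,0,0],[0,-60,0],-0.5],
  [[0,0,0],[0,-60,0],-0.5],
  [[0,0,0],[0,-60,0],-0.5],
  [[0,0,0],[0,-60,0],-0.5],
  [[0,0,0],[0,0,0],-0.5],
])

```text
clock: 38.42
eef_pos: [444.2, 11.5, 272.1]
tool_rot: [-2.366, 1.569, 0.985]
force: [0.4, -0.5, -0.1]
width: 64.0
```

```bash
python3 rel.py
python3 - <<'E'
from h import *; from meas import circfit; import rim
s=save('scene','s19'); t=save('top','t19')
b=cv2.resize(s['img'][120:220,340:440,::-1],None,fx=4,fy=4,interpolation=cv2.INTER_CUBIC)
a=cv2.resize(t['img'][130:230,368:468,::-1],None,fx=4,fy=4,interpolation=cv2.INTER_CUBIC)
cv2.imwrite('pics/v19.png',np.hstack([b,a]))
rim.rims(t); C=cloud(t)
for n,x,y,r,z0,z1 in (('spool',361,-306,24,62,80),('wknob',418,-221,25,66,84),('nozzle',502,-278,25,120,165),('cap',525,316,50,8,40),('empty',526,-10,30,28,50)):
    D=np.hypot(C[...,0]-x,C[...,1]-y); q=C[(D<r)&(C[...,2]>z0)&(C[...,2]<z1)]; print(n,len(q),q.mean(0).round(1) if len(q) else '',q[:,2].max() if len(q) else '')
C=cloud(s); q=C[(np.hypot(C[...,0]-502,C[...,1]+278)<32)&(C[...,2]>66)&(C[...,2]<100)]; print('bottle',len(q),circfit(q[:,:2],21.5))
q=C[(np.hypot(C[...,0]-502,C[...,1]+278)<25)&(C[...,2]>135)]; print('top of nozzle',np.sort(q[:,2])[-8:].round(1))
E
python3 lid.py t19 51 446 -362
```

```text
t 38.42 pos [444.2  11.5 272.1] jawdeg -78.0 F [ 0.4 -0.5 -0.1] w 64.0 q [ 0.43  0.38 -0.69  2.03  0.32  0.84 -1.81]
 tilt: tool x [ 7.0e-04  1.1e-03 -1.0e+00]
tinh 136 [ 446.3 -363.8] 2.7 34.5 [17 21  9 15 22 23  9 20]
both 61 [ 503.7 -279.3] 2.54 55.6 [13 11  2  0  0  8 13 14]
532 z 50.48183907164048 z vs x,y slope [ 3.0000e-03 -6.0000e-03  5.0591e+01]
centre [ 445.38337252 -363.29136381] 0.8156972082943693 45meas.py:5: RuntimeWarning: Mean of empty slice.
  s=least_squares(f,P.mean(0),loss='soft_l1',f_scale=2); return s.x,np.std(s.fun)
  ret = um.true_divide(
Traceback (most recent call last):
  File "rim.py", line 11, in rims
    p,s=circfit(q[:,:2],r); a=np.histogram(np.degrees(np.arctan2(q[:,1]-p[1],q[:,0]-p[0])),8)[0]
        ~~~~~~~^^^^^^^^^^^
  File "meas.py", line 5, in circfit
    s=least_squares(f,P.mean(0),loss='soft_l1',f_scale=2); return s.x,np.std(s.fun)
ValueError: Initial guess is outside of provided bounds
```

View pics/v19.png

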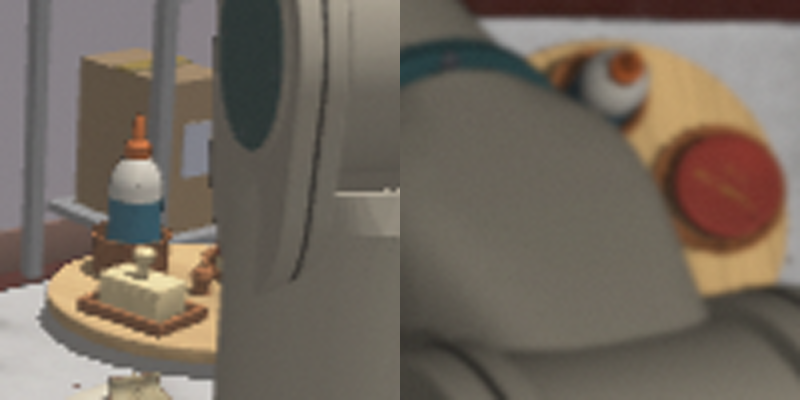

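Request:
jog_arm([
  [[0,0,0],[0,-50,-30],-0.5],
  [[0,0,0],[0,-50,-30],-0.5],
  [[0,0,0],[0,-50,-20],-0.5],
  [[0,0,0],[0,-50,-10],-0.5],
  [[0,0,0],[0,0,0],-0.5],
])

```text
clock: 39.15
eef_pos: [493.5, 223.8, 270.9]
tool_rot: [-1.464, 1.567, 1.881]
force: [-0.1, -0.7, -0.2]
width: 63.8
```

```bash
python3 rel.py
python3 - <<'E'
from h import *; from meas import circfit; import rim
s=save('scene','s20'); t=save('top','t20'); t0=load('top0')
C=cloud(t);C0=cloud(t0)
for n,x,y,r,z0,z1 in (('spool',361,-306,24,62,80),('wtop',418,-221,42,49,60),('wknob',418,-221,25,66,84),('nozzle',502,-278,25,115,165),('cap',525,316,50,8,40),('empty',526,-10,30,28,50)):
    for c in (C0,C):
        D=np.hypot(c[...,0]-x,c[...,1]-y); q=c[(D<r)&(c[...,2]>z0)&(c[...,2]<z1)]; print(n,len(q),q.mean(0).round(1) if len(q) else '')
C=cloud(s); q=C[(np.hypot(C[...,0]-502,C[...,1]+278)<32)&(C[...,2]>66)&(C[...,2]<100)]; print('bottle',len(q),circfit(q[:,:2],21.5))
q=C[(np.hypot(C[...,0]-502,C[...,1]+278)<25)&(C[...,2]>130)]; print('nozzle top',np.sort(q[:,2])[-6:].round(1))
try: rim.rims(t)
except Exception as e: print(e)
E
```

```text
t 39.15 pos [493.5 223.8 270.9] jawdeg -78.3 F [-0.1 -0.7 -0.2] w 63.8 q [-0.04  0.52 -0.66  1.79  0.38  0.96 -2.22]
 tilt: tool x [-0.0011  0.0034 -1.    ]
spool 0 
spool 175 [ 362.3 -307.1   72. ]
wtop 0 
wtop 283 [ 419.4 -220.1   54.7]
wknob 0 
wknob 32 [ 419.7 -221.4   75.9]
nozzle 0 
nozzle 91 [ 499.  -276.4  128.8]
cap 193 [514.  316.2  17.4]
cap 181 [510.8 315.4  17.2]
empty 82 [526.3 -10.1  35.2]
empty 0 
bottle 148 (array([ 502.13981548, -277.98944532]), np.float64(2.4577475422828794))
nozzle top [143.5 145.7 146.4 148.5 149.5 151.4]
tinh 158 [ 446.3 -363.3] 2.48 34.9 [19 21 11 14 27 23 23 20]
both 133 [ 504.1 -279.4] 3.48 56.3 [22 18  0  1 18 21 26 27]
sph 91 [ 362.3 -305.8] 2.59 34.5 [14 10  0  5 12 17 17 16]
wh 159 ((418.72900390625, -220.24053955078125), (81.63356018066406, 61.38823699951172), 10.855806350708008) [ 410.6 -222.9   34.5]
deck (array([ 431.64590595, -291.5784351 ]), np.float64(27.589439264084117)) ((429.5962219238281, -294.5474853515625), (210.2130126953125, 237.9202117919922), 89.77428436279297)
knob [ 431.7 -291.9   42.8] 32
```

Run:
```python
from h import *
for n in ('scene0','s20'):
    C=cloud(load(n)); q=C[(np.hypot(C[...,0]-526,C[...,1]+10)<30)&(C[...,2]>8)&(C[...,2]<50)]; print(n,len(q),q.mean(0).round(1))
print(cloud(load('t20'))[143:149,315:319,2].round())
finish_job()
```

```text
scene0 62 [521.8  -7.8  26.7]
s20 67 [521.6  -7.8  25.2]
[[867. 866. 864. 867.]
 [868. 868. 868. 867.]
 [868. 867. 865. 868.]
 [868. 869. 869. 867.]
 [869. 869. 868. 866.]
 [869. 869. 868. 869.]]
the job is handed in; nothing more can be done
```

All four items are in their own holders on the carousel, and I handed the job in with the robot clear of everything, at about 39 s of the 128 s allowed. `finish_job()` gives no verdict, so what follows is from my own camera checks just before that.

| Item | Distance from holder centre | Height and tilt |
|---|---|---|
| Wax tin | about 1 mm | fully down, level |
| Thread spool | about 1.5 mm | fully down |
| Brass weight | about 2 mm, length along the frame to within about 3° | fully down |
| Glue bottle | about 1 mm | nozzle top read 151 mm against 152 mm expected |

- **Carousel:** the holders I could re-measure directly read within about 2 mm of where they began.
- **Cap and empty spool:** both are where they lay. In the last top picture the arm hid the empty spool, so I confirmed that one with the scene camera. The cap read 3 mm off, which is within that rough reading's error.

**What went wrong or disagreed:**
- **Tin, first grasp:** the descent stopped short at a joint limit and the fingers closed on the lid with about 10 N. The tin did not move, and I gripped it with the tool tilted about 6°.
- **Tin, tilt in the air:** I then wrongly levelled the tool, which tilted the tin. I measured that and corrected it before lowering.
- **Bottle grip:** I gripped with the fingertips about 57 mm up instead of the advised 36 to 50 mm, to keep the gripper's body off the nozzle.
- **Bottle holder reading:** once the bottle was in, the rim fit read 504, −279 mm against 502, −278 mm at the start. I put that down to the bottle hiding part of the rim.

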